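# Nest the square planters on the bat

### The job

Nest the three square pots in size order on the round bat: the white pot inside the terracotta one, which stays on its bat, and the blue pot, which has fallen on its side, upright inside the white one, each fully down on the floor of the pot around it. They are brittle, so set them down gently, and leave the jars, vase, bowl, rib and brush where they are.

Things in the scene. Friction and masses are not known exactly. Their poses are not given: they have to be found in the camera images.
- bat: Round plywood throwing bat, 200 mm diameter, 12 mm thick, fixed flat on the table; the wide pot stands on it. Origin: centre of its underside, on the table.
- wide_pot: Widest of three square, tapered, open slab-built pots: terracotta, white bands, 75 mm tall, outside 114 mm square at the rim, 96 mm at the foot, walls 8 mm, floor 10 mm thick (inside 80 mm square at the floor, 98 mm at the rim). Stands upright, loose, on the bat. About 0.6 kg. Origin: centre of its underside; z along its axis to the mouth, x and y square to its sides.
- middle_pot: Middle pot, same shape: white, dark bands, 100 mm tall, outside 92 mm square at the rim, 72 mm at the foot, walls 8 mm, floor 10 mm (inside 56 mm square at the floor, 76 mm at the rim). Starts upright on the table. Seated: 4 mm play per side, rim 35 mm above the wide pot's. About 0.5 kg. Origin: centre of its underside; z along its axis to the mouth, x and y square to its sides.
- narrow_pot: Narrow pot, same shape: blue, white bands, 112 mm tall, outside 66 mm square at the rim, 48 mm at the foot, walls 8 mm, floor 10 mm. Starts lying on a flat side, mouth towards the robot or sideways. Seated: 4 mm play per side, rim 22 mm above the middle pot's. About 0.35 kg. Origin: on its axis, 56 mm from underside and rim; z along its axis to the mouth, x and y square to its sides.
- table: Grey work table, top at height 0, fixed. Behind the working area and at its sides stand a rolling pin, banding wheel, tool crock, scale, bucket, tub and clay block, all fixed.
- jar_green: Green glaze jar with a white lid, loose, 60 mm diameter, 85 mm tall. Not part of the job. Origin: centre of its underside.
- jar_yellow: Yellow glaze jar with a black lid, loose, 60 mm diameter, 85 mm tall. Not part of the job. Origin: centre of its underside.
- vase: Cream bottle vase, loose, 64 mm at its widest, 120 mm tall. Not part of the job. Origin: centre of its underside.
- bowl: Amber round bowl, loose, 80 mm across the rim, 40 mm tall. Not part of the job. Origin: centre of its underside.
- rib: Round wooden potter's rib, a disc lying flat, loose, 68 mm diameter, 8 mm thick. Not part of the job. Origin: centre of its underside.
- brush: Glaze brush lying flat along its x axis, loose, about 170 mm long, under 30 mm high. Not part of the job. Origin: middle of its length, on the table.
Mind the look-alikes: they are no part of the job. There is more than one size of the narrow_pot; the one meant has the size given above.

How it is judged (in metres and radians):
At the end, for the whole second after the job is handed in: The terracotta pot stands upright on the bat (its axis within 45 mm of the bat's centre); the white pot is seated on its floor and the blue pot on the white one's floor (within about 3 mm of full depth, axes within 10 mm, all upright within 0.06 rad), mouths up and at rest (z of wide_pot in the frame of bat between 0.009 and 0.015 m and horizontal distance between wide_pot and bat below 0.045 m and angle between each of wide_pot, middle_pot, narrow_pot's own z axis and vertical below 0.06 rad and z of middle_pot in the frame of wide_pot between 0.007 and 0.0135 m and horizontal distance between middle_pot and wide_pot below 0.01 m and z of narrow_pot in the frame of middle_pot between 0.063 and 0.0695 m and horizontal distance between narrow_pot and middle_pot below 0.01 m and linear speed of each of wide_pot, middle_pot, narrow_pot below 0.01 m/s); the robot touches nothing.
It fails at once if a pot is dropped: it moves faster than 0.5 m/s while the fingers do not hold it ((linear speed of narrow_pot above 0.5 m/s and contact force between the fingers and narrow_pot below 0.5 N) or (linear speed of middle_pot above 0.5 m/s and contact force between the fingers and middle_pot below 0.5 N and contact force between the fingers and narrow_pot below 0.5 N)).
It fails at once if a pot is knocked or banged down: more than 60 N between two pots, or between the table or bat and a pot that the fingers do not hold (contact force between any of middle_pot, narrow_pot and wide_pot above 60 N or contact force between narrow_pot and middle_pot above 60 N or (contact force between middle_pot and table above 60 N and contact force between the fingers and middle_pot below 1 N) or (contact force between middle_pot and bat above 60 N and contact force between the fingers and middle_pot below 1 N) or (contact force between narrow_pot and table above 60 N and contact force between the fingers and narrow_pot below 1 N) or (contact force between narrow_pot and bat above 60 N and contact force between the fingers and narrow_pot below 1 N)).
It fails at once if a bystander is moved more than 20 mm or tipped over (angle between any of jar_green, jar_yellow, vase, bowl's own z axis and vertical above 0.5 rad or distance of any of jar_green, jar_yellow, vase, bowl, rib, brush from where it was at the start of the episode above 0.02 m).
It also fails if it takes over 72 s, if anything falls off the work surface, if the arm or the gripper's body presses on something with over 40 N, if the wrist force passes 120 N, or if a joint passes its speed limit or range.

### The arm

A 7-joint arm with a two-finger parallel gripper is mounted at the origin on the work surface. World frame = base frame: x ahead of the robot, y to its left, z up, the work surface at z = 0. Lengths are in m, angles in degrees, forces in N, time in s.
With the tool pointing down it reaches from about 0.425 to 0.875 m from the base axis. Payload 4.7 kg.
Tool frame: the origin (TCP) lies midway between the tips of the shut fingers; the grasp point (between the pads) lies 19 mm behind it; z points along the fingers, x is the direction in which the jaws open and shut, and the axes are right-handed (so a half turn about z gives the same grasp; the last joint's range is limited). The gripper opens to 87 mm and grips with 3 to 60 N. Pads are 19 mm wide; open, the fingers measure 117 mm over their backs; the gripper's body (75 mm by 190 mm) begins 51 mm behind the grasp point.
Start: joints at [74.032, 18.392, -4.016, 83.108, 1.295, 78.541, -3.26], TCP at [0.188, -0.622, 0.191] pointing down, gripper open.
Joint ranges: [-163.93, 163.93], [-17.29, 119.83], [-79.2, 71.16], [3.27, 140.29], [-89.18, 269.18], [5.43, 117.66], [-154.24, 154.24]. Speed limits (degrees/s): [147.25, 147.25, 180, 180, 180, 180, 180].

### API

Orientations are given as [roll, pitch, yaw] about the fixed x, y, z axes, in that order (R = Rz(yaw) Ry(pitch) Rx(roll)).
In Python, from cell import env gives the robot as it stands.
- The arm moves only by the tool carry_out, never from a script. Its argument "plan" is a list of rows, each an object with "grip": the closure, from 0 (fully open) to 1 (shut); "dp": the shift along the tool's x, y, z in m, a list of three; "rotation": the turn, a rotation vector about the tool's x, y, z in degrees, a list of three. In form: [{"grip": grip, "dp": [dx, dy, dz], "rotation": [wx, wy, wz]}, ...]. A call has 1 to 8 rows; each row shifts and turns the pose as measured when the row begins, along the tool's axes as they then stand; what a row does not reach is not made up. A row lasts 1/12 s, in which the tool goes at most 41.7 mm and 7.16 degrees, less where a joint would pass 70% of its speed; a pose out of reach is approached as far as the arm can. A call is refused whole if a number of a shift passes 0.0417 or a number of a turn 7.16, either way. A call with a gripper value outside its range is refused whole. The fingers move at their own pace and stop on an object; "force" is the grip in N (left out, the last holds). Time passes only in rows, so rows that do not move let the fingers close. It gives the time, the measured TCP pose, the force and the opening at its end, in the units of the state.
- env.get_obs(): the state, without advancing time (a new reading comes with each control period).
- env.read_camera(name): name is "scene" or "side" or "wrist"; returns the picture (400x640x3 uint8, red, green, blue); there is no depth.
- env.camera_params(name): a dict with "fx", "fy", "cx", "cy" (pixels), "R" (3x3) and "t" (3): a world point X has camera coordinates R X + t. Camera axes: x right, y down, z forward; pixel columns grow to the right and rows downward; lengths in m; the calibration is good to about 2 mm. A picture is of the moment at which its call begins: read the wrist's pose just before it. camera_params takes no time and is no camera call; for the wrist camera it gives the pose at the moment of the call.
- env.sign_off(): hands the job in, once; it reports no verdict.
The state is a dict: "time_s": time; "qpos": joint angles; "joint_velocities": joint speeds; "effort": joint torques, N m; "tool_pos": TCP position; "tool_rot": TCP orientation; "force": force on the tool from outside, world axes, zero at the start; "wrist_torque": the same for the moment, N m; "grip_width": finger opening in m.
Only numpy, scipy, OpenCV 4.12 (cv2) and the standard library are available. Lean on these libraries where they do the work, as an engineer would, in place of code of your own. Each camera call takes 0.05 s, during which the arm holds its last target. There are 200 camera calls.

## Working session

There is one attempt and no reset: what is moved stays moved. The work goes in short steps, Python scripts to look and compute and a tool call to move; the robot and the scene stay as the last step left them, time stands still between calls to the robot, and variables do not carry over. Pictures are saved under pics/ and viewed, about 8 in all and at most 12, crops included, and the job is handed in when it is done.

Besides the shell and the picture viewer there is one more tool, called by a JSON object that holds its "method" and its "body". carry_out: Moves the arm, as the interface text tells. Its arguments: {"type":"object","properties":{"plan":{"type":"array","items":{"type":"object","properties":{"grip":{"type":"number"},"dp":{"type":"array","items":{"type":"number"}},"rotation":{"type":"array","items":{"type":"number"}}}}},"force":{"type":"number"}},"required":["plan"]}

```bash
ls; mkdir -p pics; python3 - <<'E'
from cell import env
import cv2
o=env.get_obs()
for k,v in o.items(): print(k,v)
for n in("scene","side"):
    cv2.imwrite(f"pics/{n}0.png",env.read_camera(n)[:,:,::-1]); p=env.camera_params(n);print(n,p)
print(env.camera_params("wrist"))
E
```

```text
pics
time_s 0.0
qpos [74.03240464 18.43738988 -4.01574843 83.17562105  1.29520505 78.54231035
 -3.25936433]
joint_velocities [-0.09297547 -0.05921723  0.09258101  0.02950164  0.04571134 -0.09047565
 -0.02231888]
effort [-1.53715973e-04 -4.91290390e+01 -4.04249439e-01 -3.12525201e+01
 -6.41333009e-02  4.38219379e-02  1.74181118e-04]
tool_pos [ 0.18737021 -0.62174962  0.18947425]
tool_rot [ 1.79993958e+02  1.10061921e-01 -7.32217625e+01]
force [-0.50514966  0.04805605  0.00606753]
wrist_torque [-0.06792211  0.01798097 -0.06550264]
grip_width 0.08704472141616734
scene {'fx': 451.89875350094246, 'fy': 451.89875350094246, 'cx': 323.8080123780389, 'cy': 197.2258483652804, 'R': array([[-0.46582816,  0.88477761,  0.01314134],
       [ 0.73000664,  0.39265094, -0.55938854],
       [-0.50009442, -0.25098567, -0.8288014 ]]), 't': array([ 0.21104545, -0.36053961,  1.68443492])}
side {'fx': 373.62777669524246, 'fy': 373.62777669524246, 'cx': 320.10045571665756, 'cy': 195.72157681070556, 'R': array([[ 0.70199858, -0.71180487, -0.02306144],
       [-0.40797865, -0.37539454, -0.83224537],
       [ 0.58373917,  0.59364364, -0.55392762]]), 't': array([-0.34655168,  0.29420013,  0.61893021])}
{'fx': 320.59666040980517, 'fy': 320.59666040980517, 'cx': 312.93156707647364, 'cy': 204.0717026522058, 'R': array([[ 2.89002959e-01, -9.57327902e-01, -7.60350631e-04],
       [-9.10936402e-01, -2.75242135e-01,  3.07305447e-01],
       [-2.94401360e-01, -8.81195524e-02, -9.51610626e-01]]), 't': array([-0.64976267, -0.03606387,  0.39087651])}
```

View pics/scene0.png

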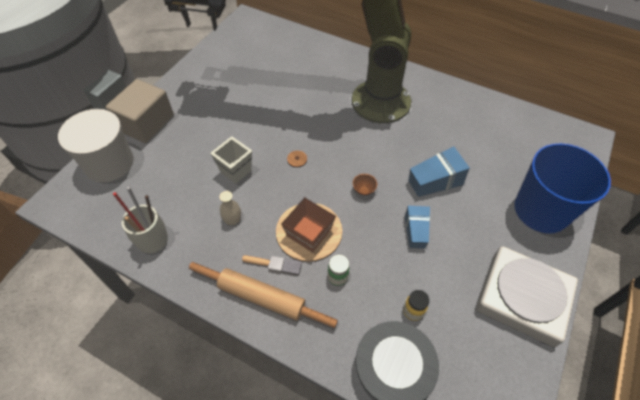

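View pics/side0.png

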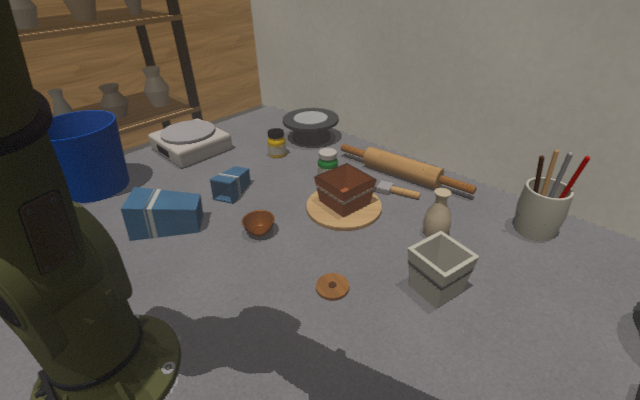

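Scene view: the white pot is at about (232,160), the terracotta pot on its bat at (310,228), and two blue pots lie at (438,173) and (418,226). The rib is at (297,158), the bowl at (364,185), the vase at (230,208), and the jars at (339,269) and (417,303). The side view agrees with this. Next I'll enlarge the pots.

```bash
cat > h.py <<'E'
import numpy as np, cv2
from cell import env
def proj(p,X):
    c=np.atleast_2d(X)@p['R'].T+p['t']; return np.c_[p['fx']*c[:,0]/c[:,2]+p['cx'],p['fy']*c[:,1]/c[:,2]+p['cy']]
def plane(p,uv,z):
    uv=np.atleast_2d(uv); d=np.c_[(uv[:,0]-p['cx'])/p['fx'],(uv[:,1]-p['cy'])/p['fy'],np.ones(len(uv))]@p['R']
    C=-p['R'].T@p['t']; return C+d*((z-C[2])/d[:,2])[:,None]
def crop(im,u,v,w,h,s):  # top-left u,v
    c=cv2.resize(im[v:v+h,u:u+w],None,fx=s,fy=s,interpolation=cv2.INTER_CUBIC)
    for k in range(0,w,10): cv2.putText(c,str(u+k),(k*s,8),0,.28,(0,255,255),1) if k%20==0 else 0; cv2.line(c,(k*s,0),(k*s,3),(0,255,255),1)
    for k in range(0,h,10): cv2.putText(c,str(v+k),(0,k*s+3),0,.28,(0,255,255),1)
    return c
E
python3 - <<'E'
from h import *
s=cv2.imread('pics/scene0.png'); d=cv2.imread('pics/side0.png')
A=np.hstack([crop(s,195,125,80,60,5),crop(s,400,190,80,60,5)])
B=np.hstack([crop(d,400,230,80,75,5)[:300],crop(d,200,160,80,60,5)])
cv2.imwrite('pics/c1.png',np.vstack([A,B]))
p=env.camera_params('scene')
for n,u in dict(big=[(411,169),(457,150),(467,180),(424,194)],small=[(410,205),(431,208),(430,243),(409,240)]).items():
    X=plane(p,u,0.06 if n=='big' else .05); print(n,X.round(3).tolist(),np.linalg.norm(np.diff(np.r_[X,X[:1]],axis=0),axis=1).round(3))
for n,u,z in [('bat',(309,232),0),('white',(232,152),.1),('rib',(297,158),0),('bowl',(364,187),.02),('jg',(339,261),.085),('jy',(419,298),.085),('vase',(227,198),.12),('brush',(272,265),0),('wheel',(397,360),.05),('wide',(310,222),.087)]:
    print(n,plane(p,u,z).round(3))
E
```

```text
big [[0.295, 0.228, 0.06], [0.15, 0.331, 0.06], [0.252, 0.398, 0.06], [0.366, 0.298, 0.06]] [0.178 0.122 0.151 0.1  ]
small [[0.417, 0.275, 0.05], [0.397, 0.334, 0.05], [0.511, 0.373, 0.05], [0.53, 0.317, 0.05]] [0.063 0.121 0.06  0.121]
bat [[0.618 0.036 0.   ]]
white [[ 0.53  -0.284  0.1  ]]
rib [[ 0.386 -0.137  0.   ]]
bowl [[0.402 0.117 0.02 ]]
jg [[0.7   0.175 0.085]]
jy [[0.697 0.404 0.085]]
vase [[ 0.69  -0.189  0.12 ]]
brush [[ 0.764 -0.005  0.   ]]
wheel [[0.857 0.415 0.05 ]]
wide [[0.631 0.048 0.087]]
```

View pics/c1.png

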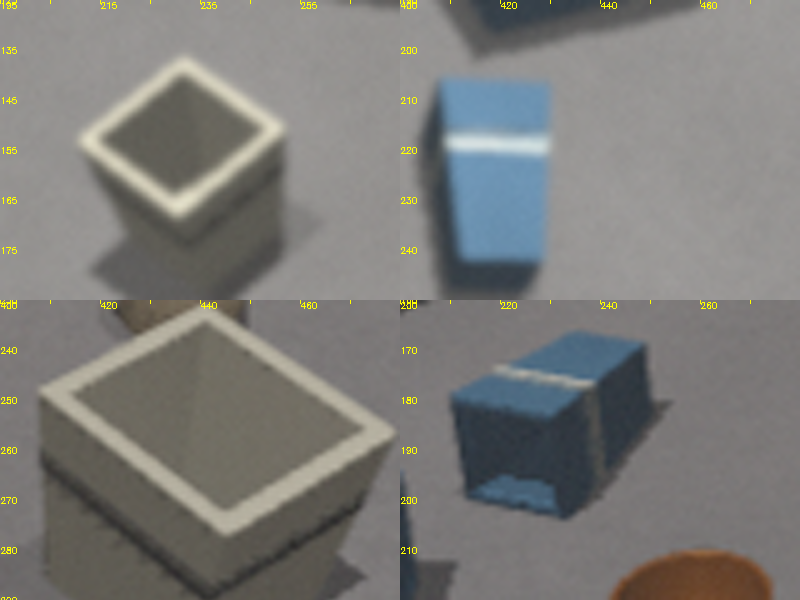

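The crops show that the small blue pot is the right one (about 112 x 60 mm). It lies with its mouth towards the robot. I've read off corners for it and for the white pot, so now I'll enlarge the wide pot and the big blue one.

```bash
python3 - <<'E'
from h import *
s=cv2.imread('pics/scene0.png'); d=cv2.imread('pics/side0.png')
A=np.hstack([crop(s,270,195,80,70,5),crop(s,400,140,80,70,5)])
B=np.hstack([crop(d,300,160,100,60,4),crop(d,120,180,100,60,4)])
cv2.imwrite('pics/c2.png',np.vstack([A,B]))
from scipy.spatial.transform import Rotation as Rn
o=env.get_obs(); p=env.camera_params('wrist'); R=Rn.from_euler('xyz',o['tool_rot'],degrees=True)
print('cam in tool',R.inv().apply(-p['R'].T@p['t']-o['tool_pos']).round(3), 'optical axis',R.inv().apply(p['R'][2]).round(3))
E
```

```text
cam in tool [ 0.    -0.086 -0.193] optical axis [0.001 0.307 0.952]
```

View pics/c2.png

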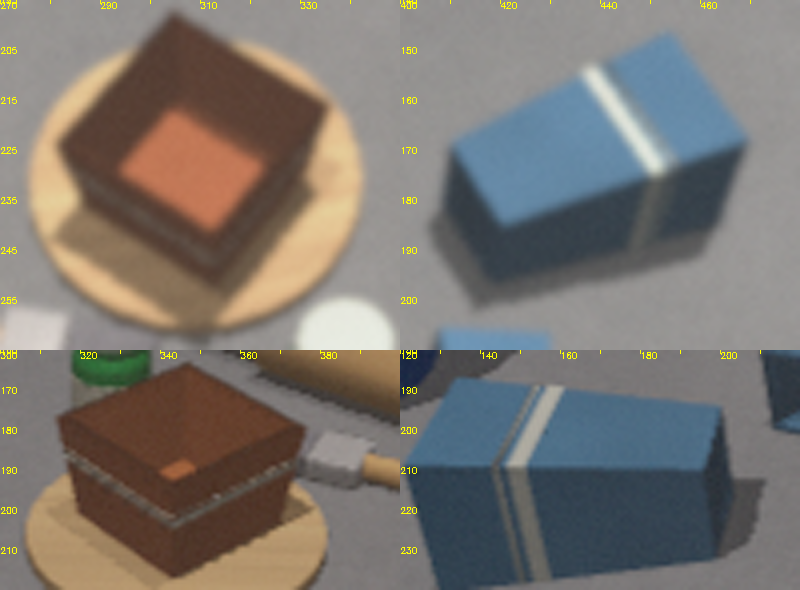

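The wide pot's rim corners in the scene view are (304,197), (336,216) and (281,224), and its side-view foot corner is (344,217). The big blue pot's mouth faces away, and its near end is at about (411,170) to (421,186). Now I'll fit the poses.

```bash
cat > fit.py <<'E'
from h import *
from scipy.optimize import least_squares
from scipy.spatial.transform import Rotation as Rn
S=env.camera_params('scene');D=env.camera_params('side')
def box(rim,foot,h): # corners foot0-3, rim0-3
    q=np.array([[1,1],[-1,1],[-1,-1],[1,-1]])
    return np.vstack([np.c_[q*foot/2,np.zeros(4)],np.c_[q*rim/2,np.full(4,h)]])
def fit(name,model,obs,x0):
    def f(x):
        X=model(x); return np.concatenate([(proj(c,X[i])-np.array(uv)+.4)[0] for c,i,uv in obs])
    r=least_squares(f,x0,loss='soft_l1'); print(name,r.x[:2].round(4),np.degrees(r.x[2]).round(1),'res',r.fun.round(1)); return r.x
up=lambda b,z:(lambda x:b@Rn.from_euler('z',x[2]).as_matrix().T+[x[0],x[1],z])
def lying(rim,foot,h):
    b=box(rim,foot,h); a=np.arctan2((rim-foot)/2,h)
    M=Rn.from_euler('y',np.pi/2-a).as_matrix(); c=b@M.T; c[:,2]-=c[:,2].min(); return c   # mouth along +x
if __name__=='__main__':
    w=box(.092,.072,.1)
    fit('white',up(w,0),[(S,6,(231.6,136.4)),(S,5,(252.2,150.4)),(S,4,(230.6,168.6)),(S,7,(210.8,153.4)),
      (D,7,(441.4,230.6)),(D,6,(408,248.4)),(D,5,(445,277)),(D,4,(479.4,256.4))],[.53,-.284,0.])
    t=box(.114,.096,.075)
    fit('wide',up(t,.012),[(S,6,(304.2,197)),(S,5,(335.6,215.6)),(S,7,(281.4,224)),
      (D,7,(345.9,163)),(D,6,(314.3,176.6)),(D,4,(376.1,179.6)),(D,1,(343.9,216.6)),(D,2,(319.1,200.4)),(D,0,(370.1,203.4))],[.63,.04,0.])
    n=lying(.066,.048,.112); print(n.round(4))
    E
E
sed -i '/^    E$/d' fit.py; python3 fit.py; python3 - <<'E'
from fit import *
for P,q in ((S,[(241.9,155)]),):pass
C=[-c['R'].T@c['t'] for c in(S,D)];print(C)
w=box(.092,.072,.1)
for y in(0,.5): print(proj(S,up(w,0)([.53,-.284,y])).round(0).tolist())
n=lying(.066,.048,.112)
for c in(S,D):print(proj(c,up(n,0)([.52,.345,np.radians(200)])).round(0).tolist())
print(plane(S,[(411,169),(421,186),(468,168)],.085).round(3))
E
```

```text
white [ 0.5312 -0.2866] -13.7 res [  1.    0.2   0.3   1.1  -0.2   0.2  -0.3  -0.3  36.8  24.5  34.8  26.5
 -38.6 -31.5 -38.8 -27.4]
wide [0.6043 0.0174] -74.5 res [ 24.7   1.7 -15.   16.   10.  -32.3  11.3  38.    0.4  12.4  -0.3  -1.2
  -6.6 -22.2   1.3  12.3  -0.5   0.1]
[[ 0.0019  0.024   0.    ]
 [-0.0019  0.024   0.0478]
 [-0.0019 -0.024   0.0478]
 [ 0.0019 -0.024   0.    ]
 [ 0.1143  0.033   0.    ]
 [ 0.109   0.033   0.0658]
 [ 0.109  -0.033   0.0658]
 [ 0.1143 -0.033   0.    ]]
[array([1.20388372, 0.37760696, 1.19160687]), array([ 0.00201235, -0.50366004,  0.57969726])]
[[240.0, 183.0], [252.0, 168.0], [234.0, 160.0], [221.0, 175.0], [236.0, 168.0], [253.0, 147.0], [228.0, 137.0], [211.0, 157.0]]
[[247.0, 180.0], [249.0, 163.0], [227.0, 163.0], [225.0, 180.0], [246.0, 164.0], [248.0, 141.0], [219.0, 141.0], [215.0, 164.0]]
[[408.0, 248.0], [411.0, 241.0], [428.0, 243.0], [425.0, 250.0], [406.0, 216.0], [410.0, 205.0], [432.0, 208.0], [428.0, 218.0]]
[[251.0, 182.0], [250.0, 167.0], [236.0, 164.0], [238.0, 179.0], [231.0, 202.0], [229.0, 181.0], [209.0, 176.0], [212.0, 197.0]]
[[0.315 0.231 0.085]
 [0.361 0.282 0.085]
 [0.227 0.386 0.085]]
```

```bash
cat > go.py <<'E'
from fit import *
def nn(name,model,obs,x0s):
    best=None
    for x0 in x0s:
        def f(x):
            X=model(x); out=[]
            for c,g,uv in obs:
                P=proj(c,X[g*4:g*4+4])+.4-np.array(uv); out.append(P[np.argmin((P**2).sum(1))])
            return np.concatenate(out)
        r=least_squares(f,x0,loss='soft_l1',diff_step=1e-4)
        if best is None or r.cost<best.cost: best=r
    print(name,best.x[:2].round(4),np.degrees(best.x[2]).round(1),best.fun.round(1).tolist()); return best.x
if __name__=='__main__':
    yw=np.radians([0,20,40,60,80])
    wo=[(S,1,(231.6,136.4)),(S,1,(252.2,150.4)),(S,1,(230.6,168.6)),(S,1,(210.8,153.4)),(D,1,(441.4,230.6)),(D,1,(408,248.4)),(D,1,(445,277)),(D,1,(479.4,256.4))]
    nn('white',up(box(.092,.072,.1),0),wo,[[.531,-.286,y] for y in yw])
    to=[(S,1,(304.2,197)),(S,1,(335.6,215.6)),(S,1,(281.4,224)),(D,1,(345.9,163)),(D,1,(314.3,176.6)),(D,1,(376.1,179.6)),(D,0,(343.9,216.6)),(D,0,(319.1,200.4)),(D,0,(370.1,203.4))]
    nn('wide',up(box(.114,.096,.075),.012),to,[[.63,.045,y] for y in yw])
    bo=[(S,1,(408,205.6)),(S,1,(430,206.6)),(S,0,(412.4,242)),(S,0,(428.6,242.4)),(D,1,(210.4,179.2)),(D,1,(230.2,183.2)),(D,1,(213.6,199.6)),(D,1,(233.4,203.6)),(D,0,(235,166.2)),(D,0,(249.6,169.4)),(D,0,(250.4,181))]
    nn('blue',up(lying(.066,.048,.112),0),bo,[[.52,.345,np.radians(200)+a] for a in(-.1,0,.1)])
E
python3 go.py
```

```text
white [ 0.529  -0.2905] -12.3 [-0.1, -0.7, -0.3, -0.3, -0.3, -0.8, -1.0, -0.8, -0.4, -0.4, -0.6, -0.8, 0.1, -0.2, 0.2, -0.3]
wide [0.6251 0.0389] -6.4 [-0.2, -0.5, 0.6, -0.5, -0.9, -0.1, 0.4, -0.5, -0.6, -0.2, 0.5, -1.0, -0.8, 0.2, 0.2, 0.2, -0.0, -0.8]
blue [0.5156 0.3451] 204.7 [0.0, -0.4, 0.2, -0.2, -0.3, -0.9, 0.2, -0.5, -0.5, -1.0, 0.9, -1.1, -0.3, -0.3, 0.4, -0.1, 0.0, -0.7, -0.3, -1.5, 0.4, 1.5]
```

```bash
cat > mv.py <<'E'
import sys,json,numpy as np
from scipy.spatial.transform import Rotation as Rn, Slerp
from cell import env
def tool(yaw,ty=0,tx=0): return Rn.from_euler('z',yaw,degrees=True)*Rn.from_euler('x',180,degrees=True)*Rn.from_rotvec([0,ty,0],degrees=True)*Rn.from_rotvec([tx,0,0],degrees=True)
def rows(p,R,n,start=None,grip=0):
    o=env.get_obs(); p0,R0=start or (o['tool_pos'],Rn.from_euler('xyz',o['tool_rot'],degrees=True))
    rv=(R0.inv()*R).as_rotvec(degrees=True); k=np.ceil(max(np.linalg.norm(np.subtract(p,p0))/.0405,np.linalg.norm(rv)/7.1)); n=int(max(n,k))
    cur=np.array(p0); out=[]
    for i in range(n):
        Ri=R0*Rn.from_rotvec(rv*i/n,degrees=True); d=Ri.inv().apply((np.array(p)-cur)/(n-i)).round(3); r=(rv/n).round(1)
        out.append({"grip":grip,"dp":d.tolist(),"rotation":r.tolist()}); cur=cur+Ri.apply(d)
    for i in range(0,n,8): print(json.dumps(out[i:i+8]))
    return p,R
def st():
    o=env.get_obs(); print('t',round(o['time_s'],2),'p',o['tool_pos'].round(4),'rot',o['tool_rot'].round(1),'F',o['force'].round(1),'w',round(o['grip_width'],4),'q',o['qpos'].round(0))
E
python3 - <<'E'
from mv import *
s=rows([.487,-.281,.135],tool(-12.3,6),12)
E
```

```text
[{"grip": 0, "dp": [-0.02, -0.032, 0.005], "rotation": [0.3, 0.5, -5.1]}, {"grip": 0, "dp": [-0.017, -0.034, 0.005], "rotation": [0.3, 0.5, -5.1]}, {"grip": 0, "dp": [-0.014, -0.035, 0.005], "rotation": [0.3, 0.5, -5.1]}, {"grip": 0, "dp": [-0.011, -0.036, 0.005], "rotation": [0.3, 0.5, -5.1]}, {"grip": 0, "dp": [-0.008, -0.037, 0.005], "rotation": [0.3, 0.5, -5.1]}, {"grip": 0, "dp": [-0.004, -0.038, 0.005], "rotation": [0.3, 0.5, -5.1]}, {"grip": 0, "dp": [-0.001, -0.038, 0.005], "rotation": [0.3, 0.5, -5.1]}, {"grip": 0, "dp": [0.002, -0.038, 0.005], "rotation": [0.3, 0.5, -5.1]}]
[{"grip": 0, "dp": [0.005, -0.037, 0.005], "rotation": [0.3, 0.5, -5.1]}, {"grip": 0, "dp": [0.009, -0.037, 0.005], "rotation": [0.3, 0.5, -5.1]}, {"grip": 0, "dp": [0.011, -0.035, 0.006], "rotation": [0.3, 0.5, -5.1]}, {"grip": 0, "dp": [0.015, -0.035, 0.005], "rotation": [0.3, 0.5, -5.1]}]
```

{"method": "carry_out", "body": {"plan": [{"grip":0,"dp":[-0.02,-0.032,0.005],"rotation":[0.3,0.5,-5.1]},{"grip":0,"dp":[-0.017,-0.034,0.005],"rotation":[0.3,0.5,-5.1]},{"grip":0,"dp":[-0.014,-0.035,0.005],"rotation":[0.3,0.5,-5.1]},{"grip":0,"dp":[-0.011,-0.036,0.005],"rotation":[0.3,0.5,-5.1]},{"grip":0,"dp":[-0.008,-0.037,0.005],"rotation":[0.3,0.5,-5.1]},{"grip":0,"dp":[-0.004,-0.038,0.005],"rotation":[0.3,0.5,-5.1]},{"grip":0,"dp":[-0.001,-0.038,0.005],"rotation":[0.3,0.5,-5.1]},{"grip":0,"dp":[0.002,-0.038,0.005],"rotation":[0.3,0.5,-5.1]}]}}

```text
time_s: 0.77
tool_pos: [0.3825, -0.391, 0.1443]
tool_rot: [-179.4, -4.2, -31.7]
force: [0.5, -0.3, -0.2]
grip_width: 0.0869
```

```bash
python3 - <<'E'
from mv import *
st(); s=rows([.487,-.281,.14],tool(-12.3,6),4)
E
```

```text
t 0.77 p [ 0.3825 -0.391   0.1443] rot [-179.4   -4.2  -31.7] F [ 0.5 -0.3 -0.2] w 0.0869 q [ 62.   5. -19. 105.   0.  66.  11.]
[{"grip": 0, "dp": [0.008, -0.037, 0.002], "rotation": [0.3, 0.4, -4.8]}, {"grip": 0, "dp": [0.011, -0.036, 0.002], "rotation": [0.3, 0.4, -4.8]}, {"grip": 0, "dp": [0.013, -0.036, 0.003], "rotation": [0.3, 0.4, -4.8]}, {"grip": 0, "dp": [0.017, -0.034, 0.003], "rotation": [0.3, 0.4, -4.8]}]
```

{"method": "carry_out", "body": {"plan": [{"grip":0.3,"dp":[0.008,-0.037,0.002],"rotation":[0.3,0.4,-4.8]},{"grip":0.3,"dp":[0.011,-0.036,0.002],"rotation":[0.3,0.4,-4.8]},{"grip":0.3,"dp":[0.013,-0.036,0.003],"rotation":[0.3,0.4,-4.8]},{"grip":0.3,"dp":[0.017,-0.034,0.003],"rotation":[0.3,0.4,-4.8]},{"grip":0.3,"dp":[0,0,0],"rotation":[0,0,0]}]}}

```text
time_s: 1.18
tool_pos: [0.4934, -0.2636, 0.1371]
tool_rot: [-179.7, -5.9, -10.7]
force: [-0.8, 0.2, 0.7]
grip_width: 0.0642
```

```bash
python3 - <<'E'
from mv import *
from h import *
from fit import box,up
st(); s=rows([.4907,-.2822,.074],tool(-12.3,6),3,grip=.3)
p=env.camera_params('wrist'); im=env.read_camera('wrist')[:,:,::-1].copy()
for a in proj(p,up(box(.092,.072,.1),0)([.529,-.2905,np.radians(-12.3)])[4:]): cv2.drawMarker(im,tuple(int(round(v)) for v in a),(0,0,255),cv2.MARKER_CROSS,12,1)
cv2.imwrite('pics/w1.png',im)
E
```

```text
t 1.18 p [ 0.4934 -0.2636  0.1371] rot [-179.7   -5.9  -10.7] F [-0.8  0.2  0.7] w 0.0642 q [ 53.   6. -28. 105.   1.  64.  14.]
[{"grip": 0.3, "dp": [-0.002, 0.006, 0.021], "rotation": [-0.2, 0.0, 0.5]}, {"grip": 0.3, "dp": [-0.002, 0.007, 0.021], "rotation": [-0.2, 0.0, 0.5]}, {"grip": 0.3, "dp": [-0.002, 0.006, 0.021], "rotation": [-0.2, 0.0, 0.5]}]
```

View pics/w1.png

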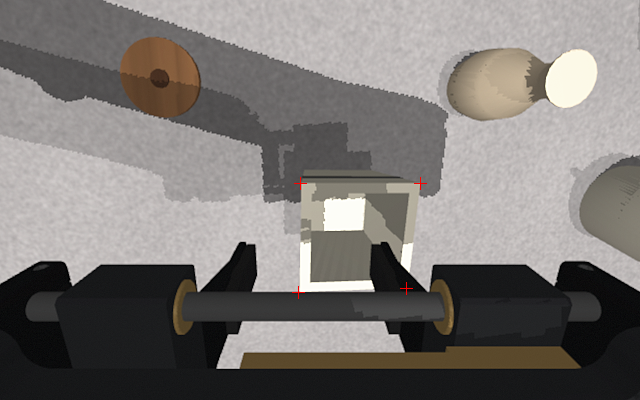

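The wrist view matches: the predicted rim corners at (301,183), (420,183) and (299,292) lie on the pot's rim to within about 2 px. I'll descend and pinch the near wall.

{"method": "carry_out", "body": {"plan": [{"grip":0.3,"dp":[-0.002,0.01,0.004],"rotation":[-0.3,0.0,0.8]},{"grip":0.3,"dp":[-0.002,0.007,0.018],"rotation":[-0.2,0.0,0.6]},{"grip":0.3,"dp":[-0.001,0.001,0.02],"rotation":[0,0.0,0.2]},{"grip":0.3,"dp":[0,0,0.012],"rotation":[0,0,0]},{"grip":0.3,"dp":[0,0,0],"rotation":[0,0,0]}]}}

```text
time_s: 1.65
tool_pos: [0.483, -0.2932, 0.0796]
tool_rot: [179.6, -5.7, -13.3]
force: [-1.4, 0.3, -0.4]
grip_width: 0.0608
```

```bash
python3 - <<'E'
from mv import *
st(); s=rows([.4907,-.2822,.074],tool(-12.3,6),2,grip=.3)
E
```

```text
t 1.65 p [ 0.483  -0.2932  0.0796] rot [179.6  -5.7 -13.3] F [-1.4  0.3 -0.4] w 0.0608 q [ 53.  10. -26. 108.   4.  58.  13.]
[{"grip": 0.3, "dp": [0.002, -0.006, 0.003], "rotation": [0.3, 0.1, -0.5]}, {"grip": 0.3, "dp": [0.002, -0.007, 0.003], "rotation": [0.3, 0.1, -0.5]}]
```

{"method": "carry_out", "body": {"plan": [{"grip":0.3,"dp":[0.003,-0.008,0.003],"rotation":[0.3,0.1,-0.6]},{"grip":0.3,"dp":[0.0,0.0,0.002],"rotation":[0,0,0]},{"grip":0.3,"dp":[0,0,0],"rotation":[0,0,0]}]}}

```text
time_s: 1.9
tool_pos: [0.4855, -0.29, 0.0739]
tool_rot: [179.8, -5.7, -13.1]
force: [-0.4, -0.3, 0.5]
grip_width: 0.061
```

```bash
python3 - <<'E'
from mv import *
st(); s=rows([.4907,-.2822,.074],tool(-12.3,6),1,grip=.3)
E
```

```text
t 1.9 p [ 0.4855 -0.29    0.0739] rot [179.8  -5.7 -13.1] F [-0.4 -0.3  0.5] w 0.061 q [ 53.  11. -26. 108.   4.  57.  12.]
[{"grip": 0.3, "dp": [0.003, -0.009, 0.0], "rotation": [0.3, 0.3, -0.8]}]
```

{"method": "carry_out", "body": {"plan": [{"grip":0.3,"dp":[0.003,-0.009,0.0],"rotation":[0.3,0.3,-0.8]},{"grip":0.3,"dp":[0.002,-0.005,0.0],"rotation":[0.2,0.2,-0.4]},{"grip":0.3,"dp":[0.001,-0.002,0],"rotation":[0,0,-0.2]}]}}

```text
time_s: 2.15
tool_pos: [0.4961, -0.2759, 0.0763]
tool_rot: [-179.9, -6.4, -11.7]
force: [0.5, -0.8, -0.6]
grip_width: 0.0608
```

```bash
python3 - <<'E'
from mv import *
st(); s=rows([.4907,-.2822,.074],tool(-12.3,6),1,grip=.3)
E
```

```text
t 2.15 p [ 0.4961 -0.2759  0.0763] rot [-179.9   -6.4  -11.7] F [ 0.5 -0.8 -0.6] w 0.0608 q [ 52.  10. -27. 108.   4.  57.  13.]
[{"grip": 0.3, "dp": [-0.004, 0.007, 0.002], "rotation": [-0.2, -0.4, 0.6]}]
```

{"method": "carry_out", "body": {"plan": [{"grip":0.3,"dp":[-0.003,0.004,0.002],"rotation":[-0.1,-0.3,0.4]},{"grip":0.3,"dp":[-0.001,0.001,0.0],"rotation":[0,0,0]},{"grip":0.3,"dp":[0,0,0],"rotation":[0,0,0]},{"grip":0.3,"dp":[0,0,0],"rotation":[0,0,0]}]}}

```text
time_s: 2.48
tool_pos: [0.4927, -0.2794, 0.0752]
tool_rot: [180.0, -6.2, -12.0]
force: [-0.2, -0.2, 0.0]
grip_width: 0.0613
```

```bash
python3 - <<'E'
from mv import *
st(); s=rows([.4907,-.2822,.074],tool(-12.3,6),1,grip=.3)
E
```

```text
t 2.48 p [ 0.4927 -0.2794  0.0752] rot [180.   -6.2 -12. ] F [-0.2 -0.2  0. ] w 0.0613 q [ 53.  10. -27. 108.   4.  57.  13.]
[{"grip": 0.3, "dp": [-0.001, 0.003, 0.001], "rotation": [-0.0, -0.2, 0.3]}]
```

Good. I'll close on the wall with moderate force.

{"method": "carry_out", "body": {"plan": [{"grip":0.6,"dp":[-0.001,0.002,0.001],"rotation":[0,-0.2,0.2]},{"grip":0.8,"dp":[0,0,0],"rotation":[0,0,0]},{"grip":1,"dp":[0,0,0],"rotation":[0,0,0]},{"grip":1,"dp":[0,0,0],"rotation":[0,0,0]},{"grip":1,"dp":[0,0,0],"rotation":[0,0,0]},{"grip":1,"dp":[0,0,0],"rotation":[0,0,0]},{"grip":1,"dp":[0,0,0],"rotation":[0,0,0]}], "force": 45}}

```text
time_s: 3.07
tool_pos: [0.4909, -0.282, 0.0739]
tool_rot: [-180.0, -6.0, -12.2]
force: [1.1, -0.6, -0.6]
grip_width: 0.0224
```

{"method": "carry_out", "body": {"plan": [{"grip":1,"dp":[0,0,-0.002],"rotation":[0,0,0]},{"grip":1,"dp":[0,0,-0.005],"rotation":[0,0,0]},{"grip":1,"dp":[0.002,0,-0.012],"rotation":[0,0,0]},{"grip":1,"dp":[0.003,0,-0.025],"rotation":[0,0,0]},{"grip":1,"dp":[0.003,0,-0.025],"rotation":[0,0,0]}]}}

```text
time_s: 3.48
tool_pos: [0.4878, -0.2796, 0.1415]
tool_rot: [-179.7, -5.4, -12.2]
force: [0.4, -0.7, 0.3]
grip_width: 0.0007
```

```bash
python3 - <<'E'
from mv import *
st()
E
```

```text
t 3.48 p [ 0.4878 -0.2796  0.1415] rot [-179.7   -5.4  -12.2] F [ 0.4 -0.7  0.3] w 0.0007 q [ 53.   7. -27. 104.   2.  65.  14.]
```

I lifted too early: the fingers were still closing. I'll open and check whether the pot was disturbed.

{"method": "carry_out", "body": {"plan": [{"grip":0.45,"dp":[0,0,-0.01],"rotation":[0,0,0]},{"grip":0.45,"dp":[0,0,0],"rotation":[0,0,0]},{"grip":0.45,"dp":[0,0,0],"rotation":[0,0,0]},{"grip":0.45,"dp":[0,0,0],"rotation":[0,0,0]}]}}

```text
time_s: 3.82
tool_pos: [0.4907, -0.2815, 0.1599]
tool_rot: [180.0, -6.0, -12.2]
force: [-0.1, 1.0, -0.1]
grip_width: 0.0198
```

```bash
python3 - <<'E'
from mv import *
from h import *
from fit import box,up
st()
p=env.camera_params('wrist'); im=env.read_camera('wrist')[:,:,::-1].copy()
c=proj(p,up(box(.092,.072,.1),0)([.529,-.2905,np.radians(-12.3)])[4:]); print(c.round(0).tolist())
for a in c: cv2.drawMarker(im,tuple(int(round(v)) for v in a),(0,0,255),cv2.MARKER_CROSS,9,1)
s=env.read_camera('scene')[:,:,::-1]; d=env.read_camera('side')[:,:,::-1]
cv2.imwrite('pics/w2.png',np.hstack([crop(im,260,150,200,160,2),np.vstack([crop(np.ascontiguousarray(s),195,125,80,60,4),crop(np.ascontiguousarray(d),400,225,80,60,4)])[:320]]) if False else np.vstack([np.hstack([cv2.resize(crop(im,260,150,160,150,2),(400,300)),crop(np.ascontiguousarray(s),195,125,80,60,5)]),np.hstack([crop(np.ascontiguousarray(d),400,225,80,60,5),np.zeros((300,400,3),np.uint8)])]))
E
```

```text
t 3.82 p [ 0.4907 -0.2815  0.1599] rot [180.   -6.  -12.2] F [-0.1  1.  -0.1] w 0.0198 q [ 54.   6. -27. 102.   1.  66.  14.]
[[408.0, 152.0], [295.0, 154.0], [297.0, 259.0], [399.0, 254.0]]
```

View pics/w2.png

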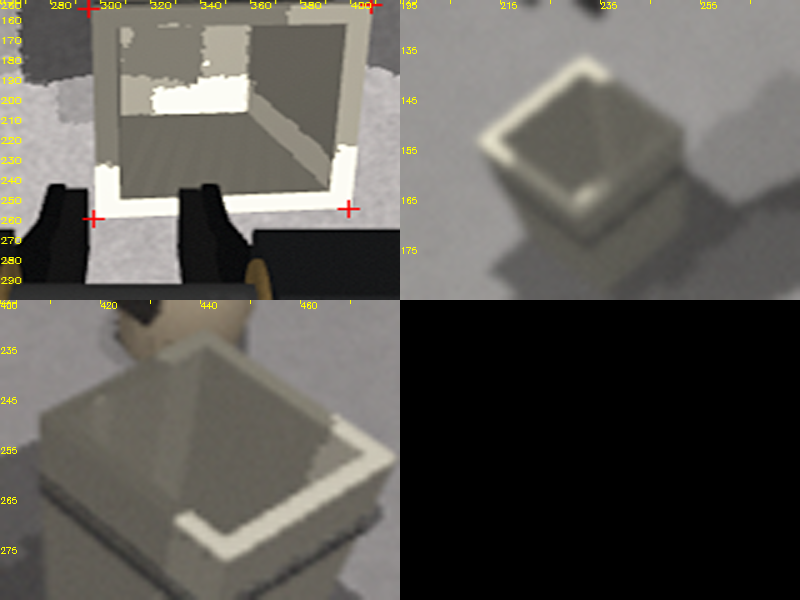

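The pot hasn't moved. The scene corners at (211,153) and (231,137) and the side corners at (408,248) and (479,256) match the first fit. I'll try again and allow more closing time.

{"method": "carry_out", "body": {"plan": [{"grip":0.6,"dp":[0,0,0.02],"rotation":[0,0,0]},{"grip":0.6,"dp":[0,0,0.025],"rotation":[0,0,0]},{"grip":0.6,"dp":[0,0,0.022],"rotation":[0,0,0]},{"grip":0.6,"dp":[0,0,0.01],"rotation":[0,0,0]},{"grip":0.6,"dp":[0,0,0.003],"rotation":[0,0,0]},{"grip":0.6,"dp":[0,0,0],"rotation":[0,0,0]}]}}

```text
time_s: 4.47
tool_pos: [0.4963, -0.2817, 0.0725]
tool_rot: [-179.8, -5.6, -12.2]
force: [-0.7, -0.2, 0.6]
grip_width: 0.0349
```

```bash
python3 - <<'E'
from mv import *
st(); s=rows([.4907,-.2822,.074],tool(-12.3,6),1,grip=.6)
E
```

```text
t 4.47 p [ 0.4963 -0.2817  0.0725] rot [-179.8   -5.6  -12.2] F [-0.7 -0.2  0.6] w 0.0349 q [ 52.  11. -27. 107.   4.  57.  12.]
[{"grip": 0.6, "dp": [-0.005, 0.002, -0.002], "rotation": [-0.2, 0.4, 0.1]}]
```

{"method": "carry_out", "body": {"plan": [{"grip":0.6,"dp":[-0.005,0.001,-0.001],"rotation":[0,0.3,0]},{"grip":0.6,"dp":[-0.001,0,0],"rotation":[0,0,0]},{"grip":0.8,"dp":[0,0,0],"rotation":[0,0,0]},{"grip":1,"dp":[0,0,0],"rotation":[0,0,0]},{"grip":1,"dp":[0,0,0],"rotation":[0,0,0]},{"grip":1,"dp":[0,0,0],"rotation":[0,0,0]},{"grip":1,"dp":[0,0,0],"rotation":[0,0,0]},{"grip":1,"dp":[0,0,0],"rotation":[0,0,0]}]}}

```text
time_s: 5.13
tool_pos: [0.4919, -0.2834, 0.0782]
tool_rot: [180.0, -6.3, -12.2]
force: [1.1, -0.1, -0.7]
grip_width: 0.0041
```

{"method": "carry_out", "body": {"plan": [{"grip":1,"dp":[0,0,0],"rotation":[0,0,0]},{"grip":1,"dp":[0,0,0],"rotation":[0,0,0]},{"grip":1,"dp":[0,0,0],"rotation":[0,0,0]},{"grip":1,"dp":[0,0,0],"rotation":[0,0,0]}], "force": 50}}

```text
time_s: 5.47
tool_pos: [0.4923, -0.2833, 0.0784]
tool_rot: [180.0, -6.4, -12.2]
force: [-0.2, -0.3, -0.1]
grip_width: 0.0008
```

```bash
python3 - <<'E'
from mv import *
from h import *
from fit import box,up
st(); o=env.get_obs()
p=env.camera_params('wrist'); im=env.read_camera('wrist')[:,:,::-1].copy()
R=Rn.from_euler('xyz',o['tool_rot'],degrees=True)
print('tcp px',proj(p,o['tool_pos']).round(0), 'grasp px',proj(p,o['tool_pos']-R.apply([0,0,.019])).round(0))
for a in proj(p,up(box(.092,.072,.1),0)([.529,-.2905,np.radians(-12.3)])[4:]): cv2.drawMarker(im,tuple(int(round(v)) for v in a),(0,0,255),cv2.MARKER_CROSS,9,1)
s=env.read_camera('scene')[:,:,::-1]; d=env.read_camera('side')[:,:,::-1]
cv2.imwrite('pics/w3.png',np.vstack([cv2.resize(im,(480,300)),np.hstack([crop(np.ascontiguousarray(s),195,125,60,60,4),crop(np.ascontiguousarray(d),400,225,60,60,4)])]))
E
```

```text
t 5.47 p [ 0.4923 -0.2833  0.0784] rot [180.   -6.4 -12.2] F [-0.2 -0.3 -0.1] w 0.0008 q [ 53.  10. -27. 108.   4.  57.  13.]
tcp px [[311. 237.]] grasp px [[311. 250.]]
```

View pics/w3.png

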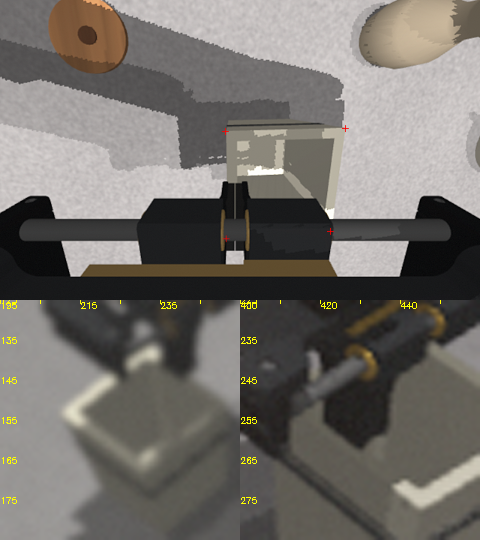

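The fingers appear to straddle the near wall at about (233,185), but the width reads 0.8 mm. A small slow lift will test the hold, using the weight on the wrist.

{"method": "carry_out", "body": {"plan": [{"grip":1,"dp":[0,0,-0.003],"rotation":[0,0,0]},{"grip":1,"dp":[0,0,-0.004],"rotation":[0,0,0]},{"grip":1,"dp":[0,0,-0.003],"rotation":[0,0,0]},{"grip":1,"dp":[0,0,0],"rotation":[0,0,0]},{"grip":1,"dp":[0,0,0],"rotation":[0,0,0]},{"grip":1,"dp":[0,0,0],"rotation":[0,0,0]}]}}

```text
time_s: 6.12
tool_pos: [0.4912, -0.2832, 0.0898]
tool_rot: [180.0, -6.4, -12.2]
force: [-0.4, -0.1, -0.3]
grip_width: 0.0005
```

```bash
python3 - <<'E'
from mv import *
from h import *
st(); o=env.get_obs(); print(o['wrist_torque'].round(2))
s=env.read_camera('scene')[:,:,::-1]; a=cv2.imread('pics/scene0.png')
cv2.imwrite('pics/s4.png',np.ascontiguousarray(s))
E
```

```text
t 6.12 p [ 0.4912 -0.2832  0.0898] rot [180.   -6.4 -12.2] F [-0.4 -0.1 -0.3] w 0.0005 q [ 53.   9. -27. 107.   3.  58.  13.]
[ 0.03  0.07 -0.03]
```

```bash
python3 - <<'E'
from mv import *
from h import *
im=np.ascontiguousarray(env.read_camera('wrist')[:,:,::-1]); d=np.ascontiguousarray(env.read_camera('side')[:,:,::-1])
o=env.get_obs();D=env.camera_params('side');S=env.camera_params('scene');R=Rn.from_euler('xyz',o['tool_rot'],degrees=True)
T=np.array([o['tool_pos']-R.apply([0,0,k]) for k in (0,.019,.07)])
for a in proj(D,T): cv2.circle(d,tuple(int(round(v)) for v in a),1,(0,0,255),-1)
print(proj(D,T).round(0).tolist())
cv2.imwrite('pics/w5.png',np.hstack([crop(im,250,150,160,150,3)[:, :400],crop(d,390,190,80,90,5)]))
E
```

```text
[[427.0, 264.0], [428.0, 257.0], [430.0, 236.0]]
```

View pics/w5.png

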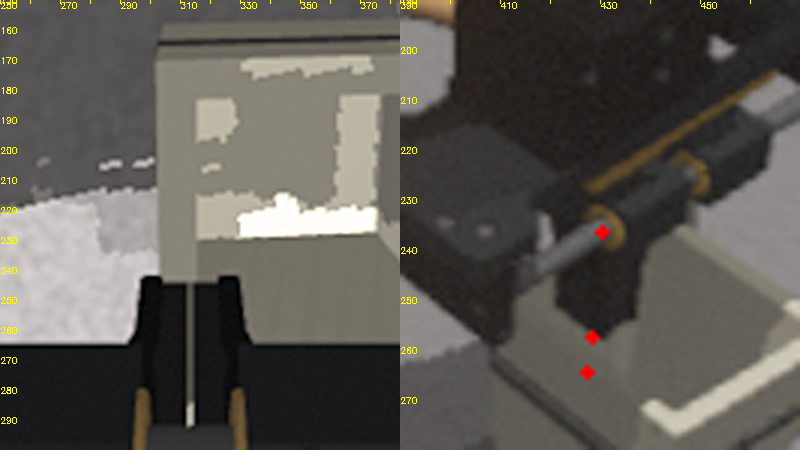

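The fingertips look to be above the rim, about 20 mm behind the stated TCP: the side view puts the tip at (428,258), where the grasp-point marker is. I'll open, go deeper and close again.

{"method": "carry_out", "body": {"plan": [{"grip":0.6,"dp":[0,0,0],"rotation":[0,0,0]},{"grip":0.6,"dp":[0,0,0],"rotation":[0,0,0]},{"grip":0.6,"dp":[0,0,0],"rotation":[0,0,0]},{"grip":0.6,"dp":[0,0,0],"rotation":[0,0,0]},{"grip":0.6,"dp":[0,0,0],"rotation":[0,0,0]},{"grip":0.6,"dp":[0,0,0],"rotation":[0,0,0]},{"grip":0.6,"dp":[0,0,0],"rotation":[0,0,0]}]}}

```text
time_s: 6.85
tool_pos: [0.4907, -0.2828, 0.0888]
tool_rot: [-180.0, -6.3, -12.2]
force: [-0.2, 0.5, 0.1]
grip_width: 0.033
```

{"method": "carry_out", "body": {"plan": [{"grip":0.6,"dp":[-0.002,0,0.01],"rotation":[0,0,0]},{"grip":0.6,"dp":[-0.002,0,0.01],"rotation":[0,0,0]},{"grip":0.6,"dp":[0,0,0.005],"rotation":[0,0,0]},{"grip":0.6,"dp":[0,0,0.002],"rotation":[0,0,0]},{"grip":0.6,"dp":[0,0,0],"rotation":[0,0,0]}]}}

```text
time_s: 7.27
tool_pos: [0.4889, -0.2822, 0.0578]
tool_rot: [-180.0, -6.2, -12.2]
force: [0.1, -0.2, 0.5]
grip_width: 0.0348
```

```bash
python3 - <<'E'
from mv import *
st(); s=rows([.4907,-.2822,.062],tool(-12.3,6),1,grip=.6)
E
```

```text
t 7.27 p [ 0.4889 -0.2822  0.0578] rot [-180.    -6.2  -12.2] F [ 0.1 -0.2  0.5] w 0.0348 q [ 53.  11. -27. 109.   4.  55.  13.]
[{"grip": 0.6, "dp": [0.002, -0.0, -0.004], "rotation": [-0.0, -0.2, 0.1]}]
```

{"method": "carry_out", "body": {"plan": [{"grip":0.6,"dp":[0.003,0,-0.003],"rotation":[0,0,0]},{"grip":0.7,"dp":[0.001,0,0],"rotation":[0,0,0]},{"grip":1,"dp":[0,0,0],"rotation":[0,0,0]},{"grip":1,"dp":[0,0,0],"rotation":[0,0,0]},{"grip":1,"dp":[0,0,0],"rotation":[0,0,0]},{"grip":1,"dp":[0,0,0],"rotation":[0,0,0]},{"grip":1,"dp":[0,0,0],"rotation":[0,0,0]},{"grip":1,"dp":[0,0,0],"rotation":[0,0,0]}], "force": 40}}

```text
time_s: 7.93
tool_pos: [0.4926, -0.283, 0.0616]
tool_rot: [-180.0, -6.2, -12.2]
force: [-0.1, 0.3, -1.6]
grip_width: 0.0072
```

{"method": "carry_out", "body": {"plan": [{"grip":1,"dp":[0,0,0],"rotation":[0,0,0]},{"grip":1,"dp":[0,0,0],"rotation":[0,0,0]}]}}

```text
time_s: 8.1
tool_pos: [0.492, -0.2829, 0.0612]
tool_rot: [-180.0, -6.1, -12.2]
force: [-0.9, 0.2, -1.0]
grip_width: 0.0072
```

The wall is held: the width is 7.2 mm, close to the 8 mm wall. Now I'll plan the lift and carry.

```bash
cat >> mv.py <<'E'
def tgt(pot0,pot1,o=None,Rp=None):
    """pot poses (x,y,z,yaw): tool pose that brings the held pot from pot0 (now) to pot1"""
    o=o or env.get_obs(); p=o['tool_pos'] if Rp is None else Rp[0]; R=Rn.from_euler('xyz',o['tool_rot'],degrees=True) if Rp is None else Rp[1]
    dR=Rn.from_euler('z',pot1[3]-pot0[3],degrees=True)
    return dR.apply(np.array(p)-pot0[:3])+pot1[:3], dR*R
E
python3 - <<'E'
from mv import *
w0=[.529,-.2905,0,-12.3]
for z in(.03,.14): print(tgt(w0,[.625,.039,z,-6.4])[0].round(4),tgt(w0,[.625,.039,z,-6.4])[1].as_euler('xyz',degrees=True).round(1))
o=env.get_obs(); R=Rn.from_euler('xyz',o['tool_rot'],degrees=True)
a=tgt(w0,[.529,-.2905,.14,-12.3]); print('lift');rows(*a,6,grip=1)
b=tgt(w0,[.625,.039,.14,-6.4]); print('carry');rows(*b,14,start=a,grip=1)
E
```

```text
[0.5874 0.0428 0.0912] [-180.    -6.1   -6.3]
[0.5874 0.0428 0.2012] [-180.    -6.1   -6.3]
lift
[{"grip": 1, "dp": [0.002, -0.0, -0.023], "rotation": [0.0, 0.0, 0.0]}, {"grip": 1, "dp": [0.003, -0.0, -0.023], "rotation": [0.0, 0.0, 0.0]}, {"grip": 1, "dp": [0.002, -0.0, -0.023], "rotation": [0.0, 0.0, 0.0]}, {"grip": 1, "dp": [0.003, -0.0, -0.023], "rotation": [0.0, 0.0, 0.0]}, {"grip": 1, "dp": [0.002, -0.0, -0.024], "rotation": [0.0, 0.0, 0.0]}, {"grip": 1, "dp": [0.003, -0.0, -0.023], "rotation": [0.0, 0.0, 0.0]}]
carry
[{"grip": 1, "dp": [0.002, -0.024, 0.0], "rotation": [0.0, -0.0, -0.4]}, {"grip": 1, "dp": [0.002, -0.024, 0.0], "rotation": [0.0, -0.0, -0.4]}, {"grip": 1, "dp": [0.002, -0.024, 0.0], "rotation": [0.0, -0.0, -0.4]}, {"grip": 1, "dp": [0.002, -0.024, 0.0], "rotation": [0.0, -0.0, -0.4]}, {"grip": 1, "dp": [0.002, -0.024, 0.0], "rotation": [0.0, -0.0, -0.4]}, {"grip": 1, "dp": [0.003, -0.024, 0.0], "rotation": [0.0, -0.0, -0.4]}, {"grip": 1, "dp": [0.003, -0.024, 0.001], "rotation": [0.0, -0.0, -0.4]}, {"grip": 1, "dp": [0.003, -0.024, 0.0], "rotation": [0.0, -0.0, -0.4]}]
[{"grip": 1, "dp": [0.003, -0.024, 0.001], "rotation": [0.0, -0.0, -0.4]}, {"grip": 1, "dp": [0.003, -0.024, 0.0], "rotation": [0.0, -0.0, -0.4]}, {"grip": 1, "dp": [0.004, -0.024, 0.001], "rotation": [0.0, -0.0, -0.4]}, {"grip": 1, "dp": [0.004, -0.024, 0.001], "rotation": [0.0, -0.0, -0.4]}, {"grip": 1, "dp": [0.004, -0.024, 0.0], "rotation": [0.0, -0.0, -0.4]}, {"grip": 1, "dp": [0.003, -0.025, 0.001], "rotation": [0.0, -0.0, -0.4]}]
```

{"method": "carry_out", "body": {"plan": [{"grip":1,"dp":[0,0,0],"rotation":[0,0,0]},{"grip":1,"dp":[0,0,-0.002],"rotation":[0,0,0]},{"grip":1,"dp":[0.0005,0,-0.005],"rotation":[0,0,0]},{"grip":1,"dp":[0.001,0,-0.008],"rotation":[0,0,0]},{"grip":1,"dp":[0,0,0],"rotation":[0,0,0]},{"grip":1,"dp":[0,0,0],"rotation":[0,0,0]}], "force": 55}}

```text
time_s: 8.6
tool_pos: [0.4898, -0.2815, 0.0756]
tool_rot: [-179.8, -5.8, -12.2]
force: [-0.9, 1.3, -4.2]
grip_width: 0.0074
```

```bash
python3 - <<'E'
from mv import *
st(); print(env.get_obs()['wrist_torque'].round(2))
E
```

```text
t 8.6 p [ 0.4898 -0.2815  0.0756] rot [-179.8   -5.8  -12.2] F [-0.9  1.3 -4.2] w 0.0074 q [ 53.  10. -27. 108.   4.  57.  13.]
[ 0.06  0.33 -0.02]
```

It's holding: about 4.5 N on the wrist. Next is the lift and carry.

{"method": "carry_out", "body": {"plan": [{"grip":1,"dp":[0.001,0,-0.012],"rotation":[0,0,0]},{"grip":1,"dp":[0.002,0,-0.02],"rotation":[0,0,0]},{"grip":1,"dp":[0.003,0,-0.024],"rotation":[0,0,0]},{"grip":1,"dp":[0.003,0,-0.024],"rotation":[0,0,0]},{"grip":1,"dp":[0.003,-0.01,-0.024],"rotation":[0,0,-0.3]},{"grip":1,"dp":[0.003,-0.017,-0.012],"rotation":[0,0,-0.3]},{"grip":1,"dp":[0.003,-0.024,0],"rotation":[0,0,-0.4]},{"grip":1,"dp":[0.003,-0.024,0],"rotation":[0,0,-0.4]}]}}

```text
time_s: 9.27
tool_pos: [0.5101, -0.2148, 0.2025]
tool_rot: [179.9, -5.7, -11.4]
force: [-0.3, 0.2, -3.6]
grip_width: 0.007
```

{"method": "carry_out", "body": {"plan": [{"grip":1,"dp":[0.003,-0.024,0],"rotation":[0,0,-0.4]},{"grip":1,"dp":[0.003,-0.024,0],"rotation":[0,0,-0.4]},{"grip":1,"dp":[0.003,-0.024,0],"rotation":[0,0,-0.4]},{"grip":1,"dp":[0.003,-0.024,0],"rotation":[0,0,-0.4]},{"grip":1,"dp":[0.003,-0.024,0],"rotation":[0,0,-0.4]},{"grip":1,"dp":[0.003,-0.02,0],"rotation":[0,0,-0.4]},{"grip":1,"dp":[0.002,-0.012,0],"rotation":[0,0,-0.4]}]}}

```text
time_s: 9.85
tool_pos: [0.5592, -0.058, 0.2119]
tool_rot: [179.5, -6.0, -8.3]
force: [0.5, 0.5, -3.7]
grip_width: 0.0072
```

```bash
cat >> mv.py <<'E'
REF=(np.array([.492,-.2829,.0612]),Rn.from_euler('xyz',[-180,-6.1,-12.2],degrees=True)); W0=[.529,-.2905,0,-12.3]
E
python3 - <<'E'
from mv import *
st(); b=tgt(W0,[.625,.039,.14,-6.4],Rp=REF); print(b[0].round(4)); rows(*b,4,grip=1)
E
```

```text
t 9.85 p [ 0.5592 -0.058   0.2119] rot [179.5  -6.   -8.3] F [ 0.5  0.5 -3.7] w 0.0072 q [ 40.   4. -39.  99.   4.  72.  -8.]
[0.5874 0.0428 0.2012]
[{"grip": 1, "dp": [0.003, -0.026, 0.003], "rotation": [0.2, 0.0, -0.5]}, {"grip": 1, "dp": [0.003, -0.026, 0.003], "rotation": [0.2, 0.0, -0.5]}, {"grip": 1, "dp": [0.004, -0.026, 0.003], "rotation": [0.2, 0.0, -0.5]}, {"grip": 1, "dp": [0.003, -0.026, 0.003], "rotation": [0.2, 0.0, -0.5]}]
```

{"method": "carry_out", "body": {"plan": [{"grip":1,"dp":[0.003,-0.024,0.001],"rotation":[0.2,0,-0.4]},{"grip":1,"dp":[0.003,-0.026,0.001],"rotation":[0.2,0,-0.5]},{"grip":1,"dp":[0.004,-0.024,0.002],"rotation":[0.1,0,-0.5]},{"grip":1,"dp":[0.003,-0.014,0.002],"rotation":[0.1,0,-0.4]},{"grip":1,"dp":[0.001,-0.006,0.001],"rotation":[0,0,-0.2]},{"grip":1,"dp":[0,0,0],"rotation":[0,0,0]}]}}

```text
time_s: 10.35
tool_pos: [0.5872, 0.0394, 0.2091]
tool_rot: [179.9, -6.1, -6.0]
force: [0.3, -0.1, -3.6]
grip_width: 0.0071
```

```bash
python3 - <<'E'
from mv import *
st(); b=tgt(W0,[.625,.039,.14,-6.4],Rp=REF); rows(*b,1,grip=1)
E
```

```text
t 10.35 p [0.5872 0.0394 0.2091] rot [179.9  -6.1  -6. ] F [ 0.3 -0.1 -3.6] w 0.0071 q [ 32.   9. -43.  95.   8.  73. -19.]
[{"grip": 1, "dp": [-0.001, -0.003, 0.008], "rotation": [0.1, -0.0, 0.3]}]
```

{"method": "carry_out", "body": {"plan": [{"grip":1,"dp":[-0.001,-0.002,0.008],"rotation":[0,0,0.2]},{"grip":1,"dp":[-0.001,-0.001,0.014],"rotation":[0,0,0]},{"grip":1,"dp":[-0.001,0,0.014],"rotation":[0,0,0]},{"grip":1,"dp":[-0.001,0,0.008],"rotation":[0,0,0]},{"grip":1,"dp":[0,0,0.002],"rotation":[0,0,0]},{"grip":1,"dp":[0,0,0],"rotation":[0,0,0]}]}}

```text
time_s: 10.85
tool_pos: [0.5875, 0.0333, 0.1602]
tool_rot: [179.6, -6.1, -6.9]
force: [0.0, 1.1, -3.7]
grip_width: 0.0068
```

```bash
cat > ov.py <<'E'
from mv import *
from h import *
from fit import box
def held():
    o=env.get_obs(); R=Rn.from_euler('xyz',o['tool_rot'],degrees=True)
    dR=R*REF[1].inv(); return o['tool_pos']+dR.apply(np.array(W0[:3])-REF[0]), dR*Rn.from_euler('z',W0[3],degrees=True)
def draw(im,p,X,col):
    q=(proj(p,X)*8).round().astype(int)
    for a,b in [(0,1),(1,2),(2,3),(3,0),(4,5),(5,6),(6,7),(7,4),(0,4),(1,5),(2,6),(3,7)]: cv2.line(im,tuple(q[a].tolist()),tuple(q[b].tolist()),col,1,cv2.LINE_AA,3)
E
python3 - <<'E'
from ov import *
st(); p,R=held(); print('white est',p.round(4),R.as_euler('xyz',degrees=True).round(1)); rows(*tgt(W0,[.625,.039,.095,-6.4],Rp=REF),1,grip=1)
W=R.apply(box(.092,.072,.1))+p; T=Rn.from_euler('z',-6.4,degrees=True).apply(box(.114,.096,.075))+[.625,.039,.012]
out=[]
for n,(u,v) in (('scene',(260,165)),('side',(300,120))):
    c=env.camera_params(n); im=np.ascontiguousarray(env.read_camera(n)[:,:,::-1]); cv2.imwrite(f'pics/raw_{n}.png',im)
    big=cv2.resize(im[v:v+110,u:u+100],None,fx=4,fy=4,interpolation=cv2.INTER_CUBIC)
    c=dict(c); 
    for k in('fx','fy'): c[k]=c[k]*4
    c['cx']=(c['cx']-u+.5)*4-.5; c['cy']=(c['cy']-v+.5)*4-.5
    draw(big,c,W,(0,0,255)); draw(big,c,T,(0,255,0)); out.append(big)
cv2.imwrite('pics/o1.png',np.hstack(out))
E
```

```text
t 10.85 p [0.5875 0.0333 0.1602] rot [179.6  -6.1  -6.9] F [ 0.   1.1 -3.7] w 0.0068 q [ 32.  11. -43.  99.  10.  67. -21.]
white est [0.625  0.0287 0.099 ] [-0.4  0.  -7. ]
[{"grip": 1, "dp": [-0.002, -0.009, 0.004], "rotation": [0.4, 0.0, -0.6]}]
```

View pics/o1.png

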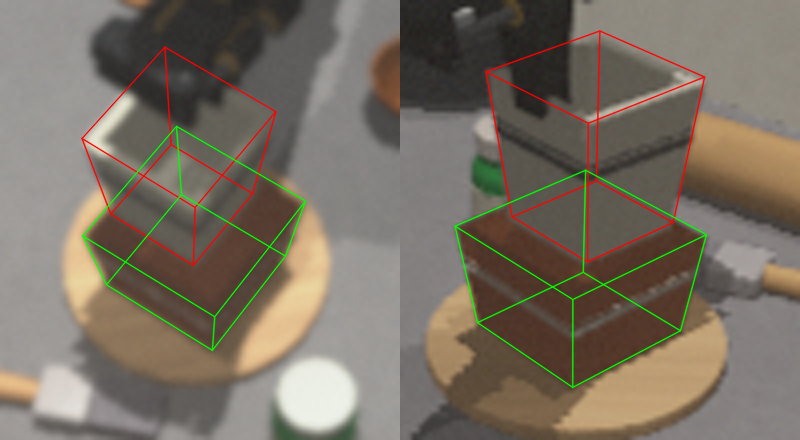

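The overlays agree: the red (held white) and green (wide) outlines lie on the pots, with the white one about 10 mm low in y as the readings also say. I'll correct y and lower.

{"method": "carry_out", "body": {"plan": [{"grip":1,"dp":[-0.001,-0.008,0.0],"rotation":[0.3,0,-0.4]},{"grip":1,"dp":[0,-0.004,0],"rotation":[0.2,0,-0.3]},{"grip":1,"dp":[0,0,0],"rotation":[0,0,0]},{"grip":1,"dp":[0,0,0],"rotation":[0,0,0]}]}}

```text
time_s: 11.28
tool_pos: [0.5902, 0.047, 0.1635]
tool_rot: [-179.9, -6.4, -6.1]
force: [-0.4, 0.1, -3.9]
grip_width: 0.007
```

```bash
python3 - <<'E'
from ov import *
st(); p,R=held(); print('white est',p.round(4),R.as_euler('xyz',degrees=True).round(1)); rows(*tgt(W0,[.625,.039,.045,-6.4],Rp=REF),5,grip=1)
E
```

```text
t 11.28 p [0.5902 0.047  0.1635] rot [-179.9   -6.4   -6.1] F [-0.4  0.1 -3.9] w 0.007 q [ 31.  11. -43.  99.  10.  67. -21.]
white est [0.6281 0.0435 0.1025] [ 0.1 -0.3 -6.2]
[{"grip": 1, "dp": [-0.002, 0.001, 0.011], "rotation": [-0.0, -0.1, 0.0]}, {"grip": 1, "dp": [-0.002, 0.001, 0.011], "rotation": [-0.0, -0.1, 0.0]}, {"grip": 1, "dp": [-0.002, 0.001, 0.012], "rotation": [-0.0, -0.1, 0.0]}, {"grip": 1, "dp": [-0.001, 0.001, 0.011], "rotation": [-0.0, -0.1, 0.0]}, {"grip": 1, "dp": [-0.002, 0.001, 0.012], "rotation": [-0.0, -0.1, 0.0]}]
```

{"method": "carry_out", "body": {"plan": [{"grip":1,"dp":[-0.002,0.002,0.006],"rotation":[0,0.2,0]},{"grip":1,"dp":[-0.002,0.001,0.012],"rotation":[0,0.1,0]},{"grip":1,"dp":[-0.002,0.001,0.012],"rotation":[0,0,0]},{"grip":1,"dp":[-0.001,0,0.01],"rotation":[0,0,0]},{"grip":1,"dp":[-0.001,0,0.006],"rotation":[0,0,0]},{"grip":1,"dp":[0,0,0.003],"rotation":[0,0,0]},{"grip":1,"dp":[0,0,0],"rotation":[0,0,0]}]}}

```text
time_s: 11.87
tool_pos: [0.5874, 0.0432, 0.1103]
tool_rot: [-179.9, -6.8, -6.1]
force: [-0.7, -0.6, -3.7]
grip_width: 0.0071
```

```bash
python3 - <<'E'
from ov import *
st(); p,R=held(); print('white est',p.round(4),R.as_euler('xyz',degrees=True).round(1)); rows(*tgt(W0,[.625,.039,.03,-6.4],Rp=REF),3,grip=1)
E
```

```text
t 11.87 p [0.5874 0.0432 0.1103] rot [-179.9   -6.8   -6.1] F [-0.7 -0.6 -3.7] w 0.0071 q [ 31.  13. -43. 103.  12.  61. -22.]
white est [0.6258 0.0397 0.0496] [ 0.1 -0.7 -6.1]
[{"grip": 1, "dp": [-0.001, 0.0, 0.006], "rotation": [-0.0, -0.2, 0.1]}, {"grip": 1, "dp": [-0.001, 0.0, 0.006], "rotation": [-0.0, -0.2, 0.1]}, {"grip": 1, "dp": [-0.0, 0.0, 0.007], "rotation": [-0.0, -0.2, 0.1]}]
```

{"method": "carry_out", "body": {"plan": [{"grip":1,"dp":[-0.001,0,0.006],"rotation":[0,-0.2,0]},{"grip":1,"dp":[-0.001,0,0.006],"rotation":[0,-0.2,0]},{"grip":1,"dp":[-0.0005,0,0.004],"rotation":[0,-0.2,0]},{"grip":1,"dp":[0,0,0.002],"rotation":[0,0,0]},{"grip":1,"dp":[0,0,0],"rotation":[0,0,0]}]}}

```text
time_s: 12.28
tool_pos: [0.588, 0.0434, 0.0909]
tool_rot: [-179.9, -6.2, -6.1]
force: [-0.2, 0.2, -3.4]
grip_width: 0.007
```

```bash
python3 - <<'E'
from ov import *
st(); p,R=held(); print('white est',p.round(4),R.as_euler('xyz',degrees=True).round(1))
E
```

```text
t 12.28 p [0.588  0.0434 0.0909] rot [-179.9   -6.2   -6.1] F [-0.2  0.2 -3.4] w 0.007 q [ 30.  14. -42. 104.  13.  60. -23.]
white est [0.6257 0.04   0.0298] [ 0.1 -0.1 -6.2]
```

Now 2 mm steps until contact shows.

{"method": "carry_out", "body": {"plan": [{"grip":1,"dp":[0,0,0.002],"rotation":[0,0,0]},{"grip":1,"dp":[0,0,0.002],"rotation":[0,0,0]},{"grip":1,"dp":[0,0,0.001],"rotation":[0,0,0]},{"grip":1,"dp":[0,0,0],"rotation":[0,0,0]}]}}

```text
time_s: 12.62
tool_pos: [0.5892, 0.0435, 0.086]
tool_rot: [-179.8, -6.3, -6.1]
force: [-0.8, -0.6, -4.1]
grip_width: 0.0077
```

{"method": "carry_out", "body": {"plan": [{"grip":1,"dp":[0,0,0.001],"rotation":[0,0,0]},{"grip":1,"dp":[0,0,0.001],"rotation":[0,0,0]},{"grip":1,"dp":[0,0,0],"rotation":[0,0,0]}]}}

```text
time_s: 12.87
tool_pos: [0.5898, 0.0437, 0.0848]
tool_rot: [-179.8, -6.3, -6.1]
force: [-0.5, -0.2, -4.1]
grip_width: 0.0074
```

{"method": "carry_out", "body": {"plan": [{"grip":1,"dp":[0,0,0.001],"rotation":[0,0,0]},{"grip":1,"dp":[0,0,0.001],"rotation":[0,0,0]},{"grip":1,"dp":[0,0,0],"rotation":[0,0,0]}]}}

```text
time_s: 13.12
tool_pos: [0.5902, 0.0438, 0.0841]
tool_rot: [-179.9, -6.4, -6.1]
force: [0.1, -1.6, -2.7]
grip_width: 0.0072
```

{"method": "carry_out", "body": {"plan": [{"grip":1,"dp":[-0.001,0,0.001],"rotation":[0,0,0]},{"grip":1,"dp":[-0.0005,0,0.0015],"rotation":[0,0,0]},{"grip":1,"dp":[0,0,0],"rotation":[0,0,0]}]}}

```text
time_s: 13.37
tool_pos: [0.5894, 0.0439, 0.0835]
tool_rot: [-180.0, -6.5, -6.0]
force: [0.5, -0.5, -3.3]
grip_width: 0.0075
```

{"method": "carry_out", "body": {"plan": [{"grip":1,"dp":[0,0,0.0015],"rotation":[0,0,0]},{"grip":1,"dp":[0,0,0.0015],"rotation":[0,0,0]},{"grip":1,"dp":[0,0,0],"rotation":[0,0,0]}]}}

```text
time_s: 13.62
tool_pos: [0.5902, 0.0438, 0.0836]
tool_rot: [179.9, -6.5, -6.1]
force: [-0.5, 0.1, -4.1]
grip_width: 0.0074
```

{"method": "carry_out", "body": {"plan": [{"grip":1,"dp":[-0.0005,0,0.003],"rotation":[0,0,0]},{"grip":1,"dp":[0,0,0.002],"rotation":[0,0,0]},{"grip":1,"dp":[0,0,0.001],"rotation":[0,0,0]}]}}

```text
time_s: 13.87
tool_pos: [0.5906, 0.0438, 0.0832]
tool_rot: [179.7, -6.6, -6.1]
force: [-3.8, -0.8, 3.2]
grip_width: 0.0072
```

Contact shows (force z went from -4 to +3), at the predicted seat height. I'll release and rise along the wall.

{"method": "carry_out", "body": {"plan": [{"grip":0.9,"dp":[0,0,0],"rotation":[0,0,0]},{"grip":0.7,"dp":[0,0,0],"rotation":[0,0,0]},{"grip":0.6,"dp":[0,0,0],"rotation":[0,0,0]},{"grip":0.6,"dp":[0,0,0],"rotation":[0,0,0]},{"grip":0.6,"dp":[0,0,0],"rotation":[0,0,0]},{"grip":0.6,"dp":[0,0,0],"rotation":[0,0,0]}]}}

```text
time_s: 14.37
tool_pos: [0.5936, 0.0441, 0.0831]
tool_rot: [179.9, -6.9, -6.1]
force: [-0.3, -0.5, 0.3]
grip_width: 0.0318
```

{"method": "carry_out", "body": {"plan": [{"grip":0.6,"dp":[0,0,-0.01],"rotation":[0,0,0]},{"grip":0.5,"dp":[0,0,-0.02],"rotation":[0,0,0]},{"grip":0.3,"dp":[0,0,-0.03],"rotation":[0,0,0]},{"grip":0,"dp":[0,0,-0.035],"rotation":[0,0,0]},{"grip":0,"dp":[-0.015,-0.02,-0.02],"rotation":[0,0,0]},{"grip":0,"dp":[-0.015,-0.025,0],"rotation":[0,0,0]}]}}

```text
time_s: 14.87
tool_pos: [0.5552, 0.0885, 0.1989]
tool_rot: [179.9, -6.8, -6.6]
force: [1.3, 0.2, 0.6]
grip_width: 0.0602
```

```bash
python3 - <<'E'
from ov import *
st()
T=Rn.from_euler('z',-6.4,degrees=True)
W=T.apply(box(.092,.072,.1))+[.625,.039,.022];T=T.apply(box(.114,.096,.075))+[.625,.039,.012]
out=[]
for n,(u,v) in (('scene',(260,165)),('side',(300,120))):
    c=dict(env.camera_params(n)); im=np.ascontiguousarray(env.read_camera(n)[:,:,::-1]); cv2.imwrite(f'pics/raw2_{n}.png',im)
    big=cv2.resize(im[v:v+110,u:u+100],None,fx=4,fy=4,interpolation=cv2.INTER_CUBIC)
    for k in('fx','fy'): c[k]=c[k]*4
    c['cx']=(c['cx']-u+.5)*4-.5; c['cy']=(c['cy']-v+.5)*4-.5
    draw(big,c,W,(0,0,255)); draw(big,c,T,(0,255,0)); out.append(big)
cv2.imwrite('pics/o2.png',np.hstack(out))
E
```

```text
t 14.87 p [0.5552 0.0885 0.1989] rot [179.9  -6.8  -6.6] F [1.3 0.2 0.6] w 0.0602 q [ 30.   5. -46. 100.   6.  70. -23.]
```

View pics/o2.png

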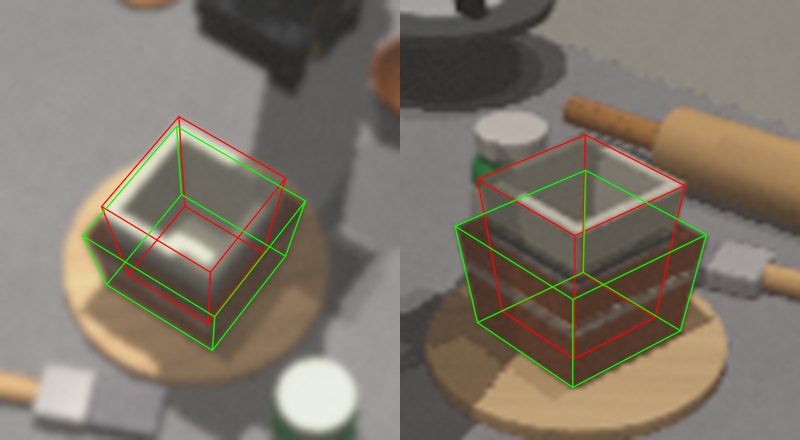

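The white pot is seated: its rim sits on the red outline predicted for the seated pose, in both views. Next is the blue pot. I'll grasp it near the mouth with a 20° tilt, then turn it upright using a sideways roll.

```bash
python3 - <<'E'
from mv import *
G=tool(114.7,0,-20); Fn=tool(0,0,65.4)
a=np.array([np.cos(np.radians(24.7)),np.sin(np.radians(24.7)),0]); m=-a*np.cos(np.radians(4.6))+[0,0,np.sin(np.radians(4.6))]
print('z',G.apply([0,0,1]).round(3),'final m',(Fn*G.inv()).apply(m).round(3),'final z',Fn.apply([0,0,1]).round(3))
rows([.4493,.3146,.13],G,18)
E
```

```text
z [ 0.311  0.143 -0.94 ] final m [ 0. -0.  1.] final z [ 0.     0.909 -0.416]
[{"grip": 0, "dp": [-0.007, -0.012, 0.003], "rotation": [-0.3, 0.9, -6.6]}, {"grip": 0, "dp": [-0.006, -0.012, 0.003], "rotation": [-0.3, 0.9, -6.6]}, {"grip": 0, "dp": [-0.005, -0.013, 0.003], "rotation": [-0.3, 0.9, -6.6]}, {"grip": 0, "dp": [-0.003, -0.013, 0.002], "rotation": [-0.3, 0.9, -6.6]}, {"grip": 0, "dp": [-0.002, -0.014, 0.002], "rotation": [-0.3, 0.9, -6.6]}, {"grip": 0, "dp": [0.0, -0.014, 0.002], "rotation": [-0.3, 0.9, -6.6]}, {"grip": 0, "dp": [0.002, -0.014, 0.002], "rotation": [-0.3, 0.9, -6.6]}, {"grip": 0, "dp": [0.003, -0.013, 0.002], "rotation": [-0.3, 0.9, -6.6]}]
[{"grip": 0, "dp": [0.005, -0.013, 0.002], "rotation": [-0.3, 0.9, -6.6]}, {"grip": 0, "dp": [0.006, -0.012, 0.002], "rotation": [-0.3, 0.9, -6.6]}, {"grip": 0, "dp": [0.007, -0.012, 0.002], "rotation": [-0.3, 0.9, -6.6]}, {"grip": 0, "dp": [0.009, -0.011, 0.002], "rotation": [-0.3, 0.9, -6.6]}, {"grip": 0, "dp": [0.01, -0.01, 0.003], "rotation": [-0.3, 0.9, -6.6]}, {"grip": 0, "dp": [0.011, -0.009, 0.003], "rotation": [-0.3, 0.9, -6.6]}, {"grip": 0, "dp": [0.012, -0.007, 0.003], "rotation": [-0.3, 0.9, -6.6]}, {"grip": 0, "dp": [0.012, -0.006, 0.003], "rotation": [-0.3, 0.9, -6.6]}]
[{"grip": 0, "dp": [0.013, -0.004, 0.003], "rotation": [-0.3, 0.9, -6.6]}, {"grip": 0, "dp": [0.013, -0.003, 0.003], "rotation": [-0.3, 0.9, -6.6]}]
```

{"method": "carry_out", "body": {"plan": [{"grip":0,"dp":[-0.007,-0.012,0.001],"rotation":[-0.3,0.9,-6.6]},{"grip":0,"dp":[-0.006,-0.012,0.001],"rotation":[-0.3,0.9,-6.6]},{"grip":0,"dp":[-0.005,-0.013,0.001],"rotation":[-0.3,0.9,-6.6]},{"grip":0,"dp":[-0.003,-0.013,0.002],"rotation":[-0.3,0.9,-6.6]},{"grip":0,"dp":[-0.002,-0.014,0.002],"rotation":[-0.3,0.9,-6.6]},{"grip":0,"dp":[0,-0.014,0.002],"rotation":[-0.3,0.9,-6.6]},{"grip":0,"dp":[0.002,-0.014,0.002],"rotation":[-0.3,0.9,-6.6]},{"grip":0,"dp":[0.003,-0.013,0.002],"rotation":[-0.3,0.9,-6.6]}]}}

```text
time_s: 15.63
tool_pos: [0.5064, 0.1913, 0.1757]
tool_rot: [168.6, -9.0, 50.0]
force: [-0.1, -0.5, 0.5]
grip_width: 0.0871
```

{"method": "carry_out", "body": {"plan": [{"grip":0,"dp":[0.005,-0.013,0.002],"rotation":[-0.3,0.9,-6.6]},{"grip":0,"dp":[0.006,-0.012,0.002],"rotation":[-0.3,0.9,-6.6]},{"grip":0,"dp":[0.007,-0.012,0.002],"rotation":[-0.3,0.9,-6.6]},{"grip":0,"dp":[0.009,-0.011,0.002],"rotation":[-0.3,0.9,-6.6]},{"grip":0,"dp":[0.01,-0.01,0.003],"rotation":[-0.3,0.9,-6.6]},{"grip":0,"dp":[0.009,-0.008,0.003],"rotation":[-0.3,0.9,-6.6]}]}}

```text
time_s: 16.13
tool_pos: [0.4676, 0.2639, 0.1522]
tool_rot: [161.6, -3.5, 92.1]
force: [-0.3, -0.4, -0.1]
grip_width: 0.0872
```

```bash
python3 - <<'E'
from mv import *
st(); rows([.4493,.3146,.12],tool(114.7,0,-20),3)
E
```

```text
t 16.13 p [0.4676 0.2639 0.1522] rot [161.6  -3.5  92.1] F [-0.3 -0.4 -0.1] w 0.0872 q [ 17. -10. -50. 117.  -1.  52.  59.]
[{"grip": 0, "dp": [0.012, -0.007, 0.007], "rotation": [-0.2, 1.1, -5.6]}, {"grip": 0, "dp": [0.013, -0.005, 0.007], "rotation": [-0.2, 1.1, -5.6]}, {"grip": 0, "dp": [0.013, -0.004, 0.008], "rotation": [-0.2, 1.1, -5.6]}, {"grip": 0, "dp": [0.014, -0.003, 0.008], "rotation": [-0.2, 1.1, -5.6]}]
```

{"method": "carry_out", "body": {"plan": [{"grip":0,"dp":[0.01,-0.007,0.004],"rotation":[-0.2,1.1,-5.0]},{"grip":0,"dp":[0.012,-0.005,0.004],"rotation":[-0.2,1.1,-5.6]},{"grip":0,"dp":[0.012,-0.004,0.004],"rotation":[-0.2,1.1,-5.6]},{"grip":0,"dp":[0.008,-0.003,0.004],"rotation":[-0.2,0.8,-3.5]},{"grip":0,"dp":[0.004,-0.001,0.002],"rotation":[0,0.3,-1.5]}]}}

```text
time_s: 16.55
tool_pos: [0.4435, 0.3097, 0.1302]
tool_rot: [159.9, -0.2, 115.2]
force: [-0.0, 0.0, -0.4]
grip_width: 0.0873
```

```bash
python3 - <<'E'
from mv import *
st(); rows([.4493,.3146,.10],tool(114.7,0,-20),2)
E
```

```text
t 16.55 p [0.4435 0.3097 0.1302] rot [159.9  -0.2 115.2] F [-0.   0.  -0.4] w 0.0873 q [ 11. -10. -48. 120.  -4.  47.  80.]
[{"grip": 0, "dp": [0.001, -0.002, 0.015], "rotation": [0.0, -0.1, 0.2]}, {"grip": 0, "dp": [0.001, -0.001, 0.016], "rotation": [0.0, -0.1, 0.2]}]
```

{"method": "carry_out", "body": {"plan": [{"grip":0,"dp":[0.001,-0.001,0.012],"rotation":[0,0,0.2]},{"grip":0,"dp":[0.001,-0.001,0.018],"rotation":[0,0,0]},{"grip":0,"dp":[0,-0.003,0.018],"rotation":[0,0,0]},{"grip":0,"dp":[0,-0.004,0.01],"rotation":[0,0,0]}]}}

```text
time_s: 16.88
tool_pos: [0.4559, 0.3183, 0.075]
tool_rot: [159.5, -0.0, 115.2]
force: [-1.6, -0.1, -0.2]
grip_width: 0.0875
```

```bash
python3 - <<'E'
from mv import *
st(); rows([.4493,.3146,.011],tool(114.7,0,-20),4)
E
```

```text
t 16.88 p [0.4559 0.3183 0.075 ] rot [159.5  -0.  115.2] F [-1.6 -0.1 -0.2] w 0.0875 q [ 12.  -2. -53. 122.   6.  39.  70.]
[{"grip": 0, "dp": [-0.0, -0.007, 0.014], "rotation": [0.1, -0.0, 0.1]}, {"grip": 0, "dp": [-0.0, -0.007, 0.014], "rotation": [0.1, -0.0, 0.1]}, {"grip": 0, "dp": [-0.0, -0.008, 0.015], "rotation": [0.1, -0.0, 0.1]}, {"grip": 0, "dp": [-0.001, -0.007, 0.014], "rotation": [0.1, -0.0, 0.1]}]
```

{"method": "carry_out", "body": {"plan": [{"grip":0,"dp":[0,-0.008,0.012],"rotation":[0.1,0,0.1]},{"grip":0,"dp":[0,-0.008,0.014],"rotation":[0.1,0,0.1]},{"grip":0,"dp":[0,-0.007,0.014],"rotation":[0.1,0,0.1]},{"grip":0,"dp":[0,-0.003,0.006],"rotation":[0,0,0]},{"grip":0,"dp":[0,-0.001,0.002],"rotation":[0,0,0]}]}}

```text
time_s: 17.3
tool_pos: [0.4483, 0.3128, 0.0171]
tool_rot: [159.9, -0.1, 114.9]
force: [-0.5, 0.8, -1.0]
grip_width: 0.0872
```

```bash
python3 - <<'E'
from mv import *
st(); rows([.4493,.3146,.011],tool(114.7,0,-20),1)
E
```

```text
t 17.3 p [0.4483 0.3128 0.0171] rot [ 1.599e+02 -1.000e-01  1.149e+02] F [-0.5  0.8 -1. ] w 0.0872 q [ 10.   5. -53. 126.  18.  33.  60.]
[{"grip": 0, "dp": [0.001, -0.001, 0.006], "rotation": [0.1, -0.2, 0.1]}]
```

{"method": "carry_out", "body": {"plan": [{"grip":0.1,"dp":[0.001,-0.001,0.004],"rotation":[0,0,0]},{"grip":0.2,"dp":[0,0,0],"rotation":[0,0,0]},{"grip":0.3,"dp":[0,0,0],"rotation":[0,0,0]},{"grip":0.5,"dp":[0,0,0],"rotation":[0,0,0]},{"grip":0.6,"dp":[0,0,0],"rotation":[0,0,0]},{"grip":0.6,"dp":[0,0,0],"rotation":[0,0,0]},{"grip":0.6,"dp":[0,0,0],"rotation":[0,0,0]}], "force": 30}}

```text
time_s: 17.88
tool_pos: [0.4497, 0.3139, 0.0144]
tool_rot: [159.8, -0.1, 114.9]
force: [1.4, 0.7, -3.2]
grip_width: 0.062
```

{"method": "carry_out", "body": {"plan": [{"grip":1,"dp":[0,0,0],"rotation":[0,0,0]},{"grip":1,"dp":[0,0,0],"rotation":[0,0,0]},{"grip":1,"dp":[0,0,0],"rotation":[0,0,0]}], "force": 55}}

```text
time_s: 18.13
tool_pos: [0.4492, 0.3135, 0.0141]
tool_rot: [159.9, -0.0, 114.9]
force: [0.2, 1.1, -2.7]
grip_width: 0.0616
```

```bash
python3 - <<'E'
from mv import *
st()
E
```

```text
t 18.13 p [0.4492 0.3135 0.0141] rot [159.9  -0.  114.9] F [ 0.2  1.1 -2.7] w 0.0616 q [ 10.   5. -53. 126.  19.  33.  59.]
```

```bash
cat >> mv.py <<'E'
_c=np.radians(24.7);_e=np.radians(4.6)
REF2=(np.array([.4492,.3135,.0141]),Rn.from_euler('xyz',[159.9,0,114.9],degrees=True))
M0=np.array([-np.cos(_c)*np.cos(_e),-np.sin(_c)*np.cos(_e),np.sin(_e)]); F0=np.array([.5156,.3451,.0239])
def blue(p=None,R=None):
    o=env.get_obs(); p=o['tool_pos'] if p is None else p; R=R or Rn.from_euler('xyz',o['tool_rot'],degrees=True)
    d=R*REF2[1].inv(); return p+d.apply(F0-REF2[0]), d.apply(M0)
E
python3 - <<'E'
from mv import *
L=(REF2[0]+[0,0,.15],REF2[1])
print('lift'); rows(*L,6,grip=1)
Fn=tool(0,0,65.4)
f,m=blue(np.zeros(3),Fn); print('foot rel TCP in final',f.round(4),m.round(3))
E0=np.array([.48,.345,.12]); E=E0-f; print('TCP final hover',E.round(4))
R0=L[1]; rv=(R0.inv()*Fn).as_rotvec(degrees=True); print('angle',np.linalg.norm(rv))
for k in np.linspace(0,1,6): 
    R=R0*Rn.from_rotvec(rv*k,degrees=True); print(R.apply([0,0,1]).round(2),R.apply([1,0,0]).round(2),blue(np.zeros(3),R)[1].round(2))
E
```

```text
lift
[{"grip": 1, "dp": [0.0, 0.009, -0.023], "rotation": [0.0, -0.0, -0.0]}, {"grip": 1, "dp": [0.0, 0.009, -0.024], "rotation": [0.0, -0.0, -0.0]}, {"grip": 1, "dp": [0.0, 0.008, -0.023], "rotation": [0.0, -0.0, -0.0]}, {"grip": 1, "dp": [0.0, 0.009, -0.024], "rotation": [0.0, -0.0, -0.0]}, {"grip": 1, "dp": [0.0, 0.008, -0.023], "rotation": [0.0, -0.0, -0.0]}, {"grip": 1, "dp": [0.0, 0.009, -0.024], "rotation": [0.0, -0.0, -0.0]}]
foot rel TCP in final [ 0.0007 -0.0155 -0.0725] [ 0.003 -0.002  1.   ]
TCP final hover [0.4793 0.3605 0.1925]
angle 133.45663761611013
[ 0.31  0.14 -0.94] [-0.42  0.91  0.  ] [-0.91 -0.42  0.08]
[ 0.1   0.26 -0.96] [-0.08  0.96  0.25] [-0.94 -0.16  0.3 ]
[-0.07  0.43 -0.9 ] [0.3  0.87 0.39] [-0.83  0.05  0.55]
[-0.15  0.62 -0.77] [0.66 0.64 0.39] [-0.6   0.15  0.78]
[-0.12  0.79 -0.6 ] [0.91 0.33 0.25] [-0.3   0.13  0.94]
[ 0.    0.91 -0.42] [ 1. -0. -0.] [ 0. -0.  1.]
```

{"method": "carry_out", "body": {"plan": [{"grip":1,"dp":[0,0.001,-0.003],"rotation":[0,0,0]},{"grip":1,"dp":[0,0.003,-0.008],"rotation":[0,0,0]},{"grip":1,"dp":[0,0.006,-0.016],"rotation":[0,0,0]},{"grip":1,"dp":[0,0.007,-0.02],"rotation":[0,0,0]},{"grip":1,"dp":[0,0.007,-0.02],"rotation":[0,0,0]},{"grip":1,"dp":[0,0.007,-0.02],"rotation":[0,0,0]},{"grip":1,"dp":[0,0.007,-0.02],"rotation":[0,0,0]},{"grip":1,"dp":[0,0.005,-0.012],"rotation":[0,0,0]}]}}

```text
time_s: 18.8
tool_pos: [0.4388, 0.3077, 0.1361]
tool_rot: [161.4, -0.0, 115.0]
force: [0.2, 0.3, -4.0]
grip_width: 0.0617
```

```bash
python3 - <<'E'
from mv import *
st()
E
```

```text
t 18.8 p [0.4388 0.3077 0.1361] rot [161.4  -0.  115. ] F [ 0.2  0.3 -4. ] w 0.0617 q [ 13. -10. -50. 119.  -5.  49.  80.]
```

```bash
python3 - <<'E'
from mv import *
rows([.4793,.3605,.20],tool(0,0,65.4),20,grip=1)
E
```

```text
[{"grip": 1, "dp": [0.002, 0.004, -0.002], "rotation": [2.6, 2.4, 5.6]}, {"grip": 1, "dp": [0.002, 0.004, -0.002], "rotation": [2.6, 2.4, 5.6]}, {"grip": 1, "dp": [0.002, 0.003, -0.002], "rotation": [2.6, 2.4, 5.6]}, {"grip": 1, "dp": [0.003, 0.003, -0.002], "rotation": [2.6, 2.4, 5.6]}, {"grip": 1, "dp": [0.003, 0.002, -0.002], "rotation": [2.6, 2.4, 5.6]}, {"grip": 1, "dp": [0.003, 0.002, -0.002], "rotation": [2.6, 2.4, 5.6]}, {"grip": 1, "dp": [0.004, 0.002, -0.002], "rotation": [2.6, 2.4, 5.6]}, {"grip": 1, "dp": [0.004, 0.001, -0.002], "rotation": [2.6, 2.4, 5.6]}]
[{"grip": 1, "dp": [0.004, 0.001, -0.002], "rotation": [2.6, 2.4, 5.6]}, {"grip": 1, "dp": [0.004, 0.0, -0.002], "rotation": [2.6, 2.4, 5.6]}, {"grip": 1, "dp": [0.004, -0.0, -0.002], "rotation": [2.6, 2.4, 5.6]}, {"grip": 1, "dp": [0.004, -0.001, -0.001], "rotation": [2.6, 2.4, 5.6]}, {"grip": 1, "dp": [0.004, -0.002, -0.001], "rotation": [2.6, 2.4, 5.6]}, {"grip": 1, "dp": [0.004, -0.002, -0.001], "rotation": [2.6, 2.4, 5.6]}, {"grip": 1, "dp": [0.004, -0.002, -0.001], "rotation": [2.6, 2.4, 5.6]}, {"grip": 1, "dp": [0.004, -0.003, -0.0], "rotation": [2.6, 2.4, 5.6]}]
[{"grip": 1, "dp": [0.004, -0.003, -0.0], "rotation": [2.6, 2.4, 5.6]}, {"grip": 1, "dp": [0.003, -0.004, 0.0], "rotation": [2.6, 2.4, 5.6]}, {"grip": 1, "dp": [0.003, -0.004, 0.001], "rotation": [2.6, 2.4, 5.6]}, {"grip": 1, "dp": [0.003, -0.004, 0.0], "rotation": [2.6, 2.4, 5.6]}]
```

{"method": "carry_out", "body": {"plan": [{"grip":1,"dp":[0.002,0.004,-0.004],"rotation":[1.5,1.5,3]},{"grip":1,"dp":[0.002,0.004,-0.004],"rotation":[2.6,2.4,5.6]},{"grip":1,"dp":[0.002,0.003,-0.004],"rotation":[2.6,2.4,5.6]},{"grip":1,"dp":[0.003,0.003,-0.003],"rotation":[2.6,2.4,5.6]},{"grip":1,"dp":[0.003,0.002,-0.002],"rotation":[2.6,2.4,5.6]},{"grip":1,"dp":[0.003,0.002,-0.002],"rotation":[2.6,2.4,5.6]},{"grip":1,"dp":[0.004,0.002,-0.002],"rotation":[2.6,2.4,5.6]},{"grip":1,"dp":[0.004,0.001,-0.002],"rotation":[2.6,2.4,5.6]}]}}

```text
time_s: 19.47
tool_pos: [0.4478, 0.3317, 0.1723]
tool_rot: [-168.2, -22.1, 72.8]
force: [0.2, -0.5, -4.7]
grip_width: 0.062
```

```bash
python3 - <<'E'
from mv import *
st(); print(blue()); rows([.4793,.3605,.20],tool(0,0,65.4),1,grip=1)
E
```

```text
t 19.47 p [0.4478 0.3317 0.1723] rot [-168.2  -22.1   72.8] F [ 0.2 -0.5 -4.7] w 0.062 q [ 20.   6. -44. 106. -22.  66.  60.]
(array([0.51599453, 0.32324316, 0.14430197]), array([-0.83316402,  0.02824561,  0.55230418]))
[{"grip": 1, "dp": [0.004, 0.002, -0.001], "rotation": [2.7, 2.5, 5.7]}, {"grip": 1, "dp": [0.004, 0.001, -0.001], "rotation": [2.7, 2.5, 5.7]}, {"grip": 1, "dp": [0.004, 0.001, -0.001], "rotation": [2.7, 2.5, 5.7]}, {"grip": 1, "dp": [0.004, 0.0, -0.001], "rotation": [2.7, 2.5, 5.7]}, {"grip": 1, "dp": [0.004, -0.0, -0.001], "rotation": [2.7, 2.5, 5.7]}, {"grip": 1, "dp": [0.004, -0.001, -0.001], "rotation": [2.7, 2.5, 5.7]}, {"grip": 1, "dp": [0.004, -0.001, -0.0], "rotation": [2.7, 2.5, 5.7]}, {"grip": 1, "dp": [0.004, -0.002, -0.0], "rotation": [2.7, 2.5, 5.7]}]
[{"grip": 1, "dp": [0.004, -0.002, 0.0], "rotation": [2.7, 2.5, 5.7]}, {"grip": 1, "dp": [0.003, -0.002, 0.0], "rotation": [2.7, 2.5, 5.7]}, {"grip": 1, "dp": [0.003, -0.003, 0.001], "rotation": [2.7, 2.5, 5.7]}, {"grip": 1, "dp": [0.003, -0.003, 0.001], "rotation": [2.7, 2.5, 5.7]}]
```

Tracking well, so I'll continue. j5 is moving towards negative values, with its limit at -89.

{"method": "carry_out", "body": {"plan": [{"grip":1,"dp":[0.004,0.002,-0.001],"rotation":[2.7,2.5,5.7]},{"grip":1,"dp":[0.004,0.001,-0.001],"rotation":[2.7,2.5,5.7]},{"grip":1,"dp":[0.004,0.001,-0.001],"rotation":[2.7,2.5,5.7]},{"grip":1,"dp":[0.004,0,-0.001],"rotation":[2.7,2.5,5.7]},{"grip":1,"dp":[0.004,0,-0.001],"rotation":[2.7,2.5,5.7]},{"grip":1,"dp":[0.004,-0.001,-0.001],"rotation":[2.7,2.5,5.7]},{"grip":1,"dp":[0.004,-0.001,0],"rotation":[2.7,2.5,5.7]}]}}

```text
time_s: 20.05
tool_pos: [0.4729, 0.3438, 0.187]
tool_rot: [-131.3, -16.5, 24.9]
force: [-0.6, 0.0, -4.1]
grip_width: 0.0618
```

```bash
python3 - <<'E'
from mv import *
st(); print(blue()); rows([.4793,.3605,.20],tool(0,0,65.4),1,grip=1)
E
```

```text
t 20.05 p [0.4729 0.3438 0.187 ] rot [-131.3  -16.5   24.9] F [-0.6  0.  -4.1] w 0.0618 q [ 28.  15. -39. 108. -45.  68.  43.]
(array([0.50535505, 0.31947541, 0.1248738 ]), array([-0.36411934,  0.1454101 ,  0.91993098]))
[{"grip": 1, "dp": [0.003, -0.003, 0.001], "rotation": [2.5, 2.4, 5.4]}, {"grip": 1, "dp": [0.003, -0.003, 0.001], "rotation": [2.5, 2.4, 5.4]}, {"grip": 1, "dp": [0.003, -0.004, 0.001], "rotation": [2.5, 2.4, 5.4]}, {"grip": 1, "dp": [0.002, -0.003, 0.001], "rotation": [2.5, 2.4, 5.4]}, {"grip": 1, "dp": [0.001, -0.004, 0.002], "rotation": [2.5, 2.4, 5.4]}]
```

{"method": "carry_out", "body": {"plan": [{"grip":1,"dp":[0.003,-0.003,0.001],"rotation":[2.5,2.4,5.4]},{"grip":1,"dp":[0.003,-0.003,0.001],"rotation":[2.5,2.4,5.4]},{"grip":1,"dp":[0.003,-0.003,0.001],"rotation":[2.5,2.4,5.4]},{"grip":1,"dp":[0.002,-0.001,0.001],"rotation":[1.8,1.6,3.6]},{"grip":1,"dp":[0.001,0,0.001],"rotation":[0.9,0.8,1.8]},{"grip":1,"dp":[0,0,0],"rotation":[0,0,0]}]}}

```text
time_s: 20.55
tool_pos: [0.4846, 0.3474, 0.1862]
tool_rot: [-117.5, -3.2, 2.9]
force: [-0.3, -0.5, -3.4]
grip_width: 0.062
```

```bash
python3 - <<'E'
from mv import *
st(); f,m=blue(); print(f.round(4),m.round(3)); rows([.4793,.3605,.12],tool(0,0,65.4),1,grip=1)
E
```

```text
t 20.55 p [0.4846 0.3474 0.1862] rot [-117.5   -3.2    2.9] F [-0.3 -0.5 -3.4] w 0.062 q [ 32.  17. -38. 117. -61.  65.  37.]
[0.4902 0.3285 0.1147] [-0.054  0.046  0.997]
[{"grip": 1, "dp": [-0.004, 0.026, 0.021], "rotation": [1.4, 0.6, 2.1]}, {"grip": 1, "dp": [-0.004, 0.027, 0.021], "rotation": [1.4, 0.6, 2.1]}]
```

```bash
python3 - <<'E'
from mv import *
rows([.483,.350,.10],tool(0,0,65.4),5,grip=1)
E
```

```text
[{"grip": 1, "dp": [-0.001, 0.015, 0.008], "rotation": [0.6, 0.2, 0.8]}, {"grip": 1, "dp": [-0.001, 0.015, 0.008], "rotation": [0.6, 0.2, 0.8]}, {"grip": 1, "dp": [-0.001, 0.015, 0.008], "rotation": [0.6, 0.2, 0.8]}, {"grip": 1, "dp": [-0.001, 0.015, 0.008], "rotation": [0.6, 0.2, 0.8]}, {"grip": 1, "dp": [-0.0, 0.016, 0.009], "rotation": [0.6, 0.2, 0.8]}]
```

{"method": "carry_out", "body": {"plan": [{"grip":1,"dp":[-0.001,0.01,0.005],"rotation":[0.6,0.2,0.8]},{"grip":1,"dp":[-0.001,0.015,0.008],"rotation":[0.6,0.2,0.8]},{"grip":1,"dp":[-0.001,0.015,0.008],"rotation":[0.6,0.2,0.8]},{"grip":1,"dp":[0,0.015,0.008],"rotation":[0.6,0.2,0.8]},{"grip":1,"dp":[0,0.01,0.005],"rotation":[0.6,0.2,0.8]},{"grip":1,"dp":[0,0.003,0.001],"rotation":[0.3,0,0.3]},{"grip":1,"dp":[0,0,0],"rotation":[0,0,0]}]}}

```text
time_s: 21.13
tool_pos: [0.4907, 0.3437, 0.1038]
tool_rot: [-115.0, -0.8, 0.0]
force: [-0.2, 0.6, -4.2]
grip_width: 0.0617
```

```bash
python3 - <<'E'
from mv import *
st(); f,m=blue(); print(f.round(4),m.round(3)); rows([.483,.350,.0805],tool(0,0,65.4),3,grip=1)
E
```

```text
t 21.13 p [0.4907 0.3437 0.1038] rot [-115.    -0.8    0. ] F [-0.2  0.6 -4.2] w 0.0617 q [ 32.  27. -36. 119. -63.  58.  45.]
[0.4924 0.3276 0.0314] [-0.01   0.006  1.   ]
[{"grip": 1, "dp": [-0.003, 0.006, 0.005], "rotation": [0.1, -0.1, 0.2]}, {"grip": 1, "dp": [-0.002, 0.006, 0.005], "rotation": [0.1, -0.1, 0.2]}, {"grip": 1, "dp": [-0.003, 0.006, 0.005], "rotation": [0.1, -0.1, 0.2]}]
```

```bash
python3 - <<'E'
from ov import *
f,m=blue(); o=env.get_obs(); R=Rn.from_euler('xyz',o['tool_rot'],degrees=True)
x=R.apply([1,0,0]); x-=m*(x@m); x/=np.linalg.norm(x); Q=np.c_[x,np.cross(m,x),m]
B=box(.066,.048,.112)@Q.T+f
out=[]
for n,(u,v) in (('scene',(380,170)),('side',(190,110))):
    c=dict(env.camera_params(n)); im=np.ascontiguousarray(env.read_camera(n)[:,:,::-1])
    big=cv2.resize(im[v:v+100,u:u+80],None,fx=5,fy=5,interpolation=cv2.INTER_CUBIC)
    for k in('fx','fy'): c[k]=c[k]*5
    c['cx']=(c['cx']-u+.5)*5-.5; c['cy']=(c['cy']-v+.5)*5-.5
    draw(big,c,B,(0,0,255)); out.append(big)
cv2.imwrite('pics/o3.png',np.hstack(out))
E
```

```text
(no output)
```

View pics/o3.png

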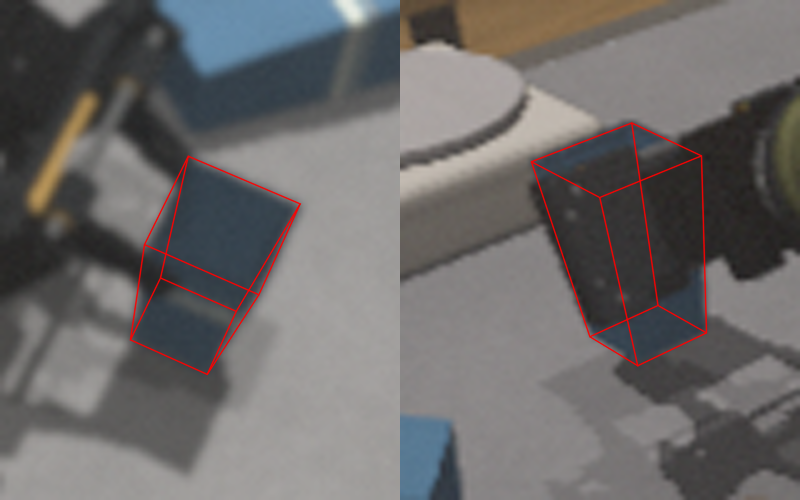

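The overlay fits in both views: blue is upright with its mouth up and its foot about 31 mm above the table. I'll lower it gently.

{"method": "carry_out", "body": {"plan": [{"grip":1,"dp":[-0.001,0.006,0.003],"rotation":[0,0,0.3]},{"grip":1,"dp":[-0.001,0.008,0.004],"rotation":[0,0,0.2]},{"grip":1,"dp":[0,0.006,0.003],"rotation":[0,0,0]},{"grip":1,"dp":[0,0.003,0.0015],"rotation":[0,0,0]},{"grip":1,"dp":[0,0,0],"rotation":[0,0,0]}]}}

```text
time_s: 21.65
tool_pos: [0.4918, 0.3448, 0.0795]
tool_rot: [-115.2, -0.9, -0.2]
force: [0.3, -0.0, -3.6]
grip_width: 0.0614
```

```bash
python3 - <<'E'
from mv import *
st(); f,m=blue(); print(f.round(4),m.round(3))
E
```

```text
t 21.65 p [0.4918 0.3448 0.0795] rot [-115.2   -0.9   -0.2] F [ 0.3 -0.  -3.6] w 0.0614 q [ 31.  30. -36. 119. -63.  56.  47.]
[0.4936 0.3285 0.0071] [-0.012  0.009  1.   ]
```

{"method": "carry_out", "body": {"plan": [{"grip":1,"dp":[0,0.002,0.001],"rotation":[0,0.2,0.5]},{"grip":1,"dp":[0,0.002,0.001],"rotation":[0,0.1,0.3]},{"grip":1,"dp":[0,0.0015,0.0005],"rotation":[0,0,0]},{"grip":1,"dp":[0,0,0],"rotation":[0,0,0]}]}}

```text
time_s: 21.98
tool_pos: [0.492, 0.3449, 0.073]
tool_rot: [-115.2, -0.2, -0.8]
force: [-0.5, 0.2, -4.8]
grip_width: 0.0617
```

{"method": "carry_out", "body": {"plan": [{"grip":1,"dp":[0,0.0015,0.0005],"rotation":[0,0,0]},{"grip":1,"dp":[0,0.0015,0.0005],"rotation":[0,0,0]},{"grip":1,"dp":[0,0,0],"rotation":[0,0,0]}]}}

```text
time_s: 22.23
tool_pos: [0.4924, 0.3448, 0.0709]
tool_rot: [-115.0, -0.2, -0.8]
force: [-0.2, 0.2, -4.9]
grip_width: 0.0619
```

{"method": "carry_out", "body": {"plan": [{"grip":1,"dp":[0,0.002,0.001],"rotation":[0,0,0]},{"grip":1,"dp":[0,0.0015,0.0005],"rotation":[0,0,0]},{"grip":1,"dp":[0,0,0],"rotation":[0,0,0]}]}}

```text
time_s: 22.48
tool_pos: [0.4932, 0.3456, 0.0707]
tool_rot: [-114.6, -0.3, -0.8]
force: [-0.6, -0.4, -3.7]
grip_width: 0.0617
```

{"method": "carry_out", "body": {"plan": [{"grip":1,"dp":[0,0.003,0.001],"rotation":[0,0,0]},{"grip":1,"dp":[0,0.002,0.001],"rotation":[0,0,0]}]}}

```text
time_s: 22.65
tool_pos: [0.4938, 0.347, 0.0711]
tool_rot: [-114.0, -0.3, -0.7]
force: [-3.2, -6.3, 8.0]
grip_width: 0.0617
```

```bash
python3 - <<'E'
from mv import *
st(); f,m=blue(); print(f.round(4),m.round(3),env.get_obs()['wrist_torque'].round(2))
E
```

```text
t 22.65 p [0.4938 0.347  0.0711] rot [-114.    -0.3   -0.7] F [-3.2 -6.3  8. ] w 0.0617 q [ 31.  32. -35. 119. -64.  55.  49.]
[ 0.4947  0.3322 -0.0016] [-0.001 -0.012  1.   ] [-0.2   0.48  0.63]
```

On the table (+8 N). Release and back straight out.

{"method": "carry_out", "body": {"plan": [{"grip":0.28,"dp":[0,-0.001,0],"rotation":[0,0,0]},{"grip":0.22,"dp":[0,0,0],"rotation":[0,0,0]},{"grip":0.1,"dp":[0,0,0],"rotation":[0,0,0]},{"grip":0.05,"dp":[0,0,0],"rotation":[0,0,0]},{"grip":0.0,"dp":[0,0,0],"rotation":[0,0,0]},{"grip":0,"dp":[0,0,0],"rotation":[0,0,0]}]}}

```text
time_s: 23.15
tool_pos: [0.4947, 0.3484, 0.0727]
tool_rot: [-114.0, -0.4, -0.7]
force: [-0.5, -0.4, -0.3]
grip_width: 0.084
```

{"method": "carry_out", "body": {"plan": [{"grip":0,"dp":[0,0,-0.01],"rotation":[0,0,0]},{"grip":0,"dp":[0,0,-0.02],"rotation":[0,0,0]},{"grip":0,"dp":[0,-0.005,-0.03],"rotation":[0,0,0]},{"grip":0,"dp":[0,-0.015,-0.03],"rotation":[0,0,0]},{"grip":0,"dp":[0,-0.03,-0.02],"rotation":[0,0,0]},{"grip":0,"dp":[0,-0.035,-0.01],"rotation":[0,0,0]},{"grip":0,"dp":[0,-0.035,-0.01],"rotation":[0,0,0]}]}}

```text
time_s: 23.73
tool_pos: [0.4889, 0.2708, 0.2359]
tool_rot: [-113.8, 0.6, -0.8]
force: [0.2, 0.1, 0.0]
grip_width: 0.0871
```

```bash
python3 - <<'E'
from mv import *
from h import *
st()
rows([.4945,.332,.20],tool(0),8)
for n in('scene','side'):
    im=np.ascontiguousarray(env.read_camera(n)[:,:,::-1]); cv2.imwrite(f'pics/b_{n}.png',im)
    hsv=cv2.cvtColor(im,cv2.COLOR_BGR2HSV); m=cv2.inRange(hsv,(95,60,30),(120,255,255))
    k,l,s,c=cv2.connectedComponentsWithStats(m)
    print(n,[(s[i].tolist(),c[i].round(0).tolist()) for i in range(1,k) if s[i,4]>60], 'pred',proj(env.camera_params(n),[[.4945,.332,0],[.4945,.332,.112]]).round(0).tolist())
E
```

```text
t 23.73 p [0.4889 0.2708 0.2359] rot [-113.8    0.6   -0.8] F [0.2 0.1 0. ] w 0.0871 q [ 40.  14. -34. 116. -61.  76.  33.]
[{"grip": 0, "dp": [0.001, 0.001, 0.007], "rotation": [-6.6, 0.0, -0.1]}, {"grip": 0, "dp": [0.0, -0.0, 0.007], "rotation": [-6.6, 0.0, -0.1]}, {"grip": 0, "dp": [0.001, -0.001, 0.007], "rotation": [-6.6, 0.0, -0.1]}, {"grip": 0, "dp": [0.0, -0.002, 0.007], "rotation": [-6.6, 0.0, -0.1]}, {"grip": 0, "dp": [0.001, -0.002, 0.007], "rotation": [-6.6, 0.0, -0.1]}, {"grip": 0, "dp": [0.0, -0.003, 0.006], "rotation": [-6.6, 0.0, -0.1]}, {"grip": 0, "dp": [0.001, -0.004, 0.006], "rotation": [-6.6, 0.0, -0.1]}, {"grip": 0, "dp": [0.0, -0.005, 0.005], "rotation": [-6.6, 0.0, -0.1]}]
[{"grip": 0, "dp": [0.001, -0.005, 0.005], "rotation": [-6.6, 0.0, -0.1]}, {"grip": 0, "dp": [0.0, -0.006, 0.005], "rotation": [-6.6, 0.0, -0.1]}]
scene [([515, 143, 96, 91, 6072], [561.0, 187.0]), ([442, 147, 27, 39, 478], [456.0, 164.0]), ([410, 156, 39, 39, 1015], [429.0, 176.0]), ([409, 212, 25, 26, 389], [421.0, 224.0]), ([407, 237, 15, 12, 63], [413.0, 243.0])] pred [[415.0, 241.0], [423.0, 222.0]]
side [([63, 110, 66, 92, 3997], [98.0, 152.0]), ([220, 146, 32, 23, 475], [236.0, 156.0]), ([225, 167, 27, 24, 403], [240.0, 179.0]), ([121, 187, 32, 54, 1069], [136.0, 213.0]), ([145, 189, 11, 49, 61], [149.0, 214.0]), ([152, 190, 51, 47, 1922], [176.0, 213.0])] pred [[240.0, 185.0], [235.0, 151.0]]
```

Blue stands where predicted. I'll refine its pose from the blobs while rolling the tool back to vertical.

{"method": "carry_out", "body": {"plan": [{"grip":0,"dp":[0.001,0.001,0.005],"rotation":[-5,0,0]},{"grip":0,"dp":[0,0,0.006],"rotation":[-6.6,0,-0.1]},{"grip":0,"dp":[0.001,-0.001,0.007],"rotation":[-6.6,0,-0.1]},{"grip":0,"dp":[0,-0.002,0.006],"rotation":[-6.6,0,-0.1]},{"grip":0,"dp":[0.001,-0.002,0.006],"rotation":[-6.6,0,-0.1]},{"grip":0,"dp":[0,-0.003,0.005],"rotation":[-6.6,0,-0.1]},{"grip":0,"dp":[0.001,-0.004,0.004],"rotation":[-6.6,0,-0.1]},{"grip":0,"dp":[0,-0.005,0.003],"rotation":[-6.6,0,-0.1]}]}}

```text
time_s: 24.5
tool_pos: [0.5026, 0.2976, 0.2171]
tool_rot: [-167.8, -0.8, -2.0]
force: [-1.2, 0.7, 1.0]
grip_width: 0.0869
```

{"method": "carry_out", "body": {"plan": [{"grip":0,"dp":[0.001,-0.005,0.003],"rotation":[-6.6,0,-0.1]},{"grip":0,"dp":[0,-0.006,0.002],"rotation":[-5,0,0]},{"grip":0,"dp":[0,-0.003,0],"rotation":[-2,0,0]}]}}

```text
time_s: 24.75
tool_pos: [0.5049, 0.3152, 0.217]
tool_rot: [177.8, -1.4, -1.9]
force: [-1.0, -0.4, -0.4]
grip_width: 0.0871
```

```bash
python3 - <<'E'
from mv import *
from fit import *
st()
b=box(.066,.048,.112)
def bb(x):
    X=up(b,0)(x); s=proj(S,X); d=proj(D,X)
    return np.array([s[:,0].min(),s[:,0].max(),s[:,1].min(),s[:,1].max(),d[:,0].min(),d[:,0].max(),d[:,1].min(),d[:,1].max()])
im=[cv2.imread(f'pics/b_{n}.png') for n in('scene','side')]
obs=np.array([407,434,212,249,220,252,146,191])-.5
print(bb([.4945,.332,0]).round(1),obs)
# wrist view of the rim, refine by template: max gradient along projected rim edges
o=env.get_obs(); p=env.camera_params('wrist'); w=np.ascontiguousarray(env.read_camera('wrist')[:,:,::-1]); cv2.imwrite('pics/wb.png',w)
hsv=cv2.cvtColor(w,cv2.COLOR_BGR2HSV); m=cv2.inRange(hsv,(95,60,25),(125,255,255))
k,l,s,c=cv2.connectedComponentsWithStats(m)
print([(s[i].tolist(),c[i].round(0).tolist()) for i in range(1,k) if s[i,4]>150],'pred rim',proj(p,up(b,0)([.4945,.332,0])).round(0).tolist())
rows([.4945,.332,.14],tool(-.7),3)
E
```

```text
t 24.75 p [0.5049 0.3152 0.217 ] rot [177.8  -1.4  -1.9] F [-1.  -0.4 -0.4] w 0.0871 q [  2.  16. -46.  88.  14.  82. -47.]
[405.  437.9 208.2 250.6 218.  251.8 143.5 191.1] [406.5 433.5 211.5 248.5 219.5 251.5 145.5 190.5]
[([0, 109, 105, 108, 5904], [37.0, 154.0]), ([31, 138, 81, 82, 494], [62.0, 175.0]), ([263, 139, 71, 70, 4710], [299.0, 173.0]), ([47, 146, 137, 114, 8995], [116.0, 203.0])] pred rim [[318.0, 130.0], [279.0, 132.0], [282.0, 169.0], [319.0, 168.0], [332.0, 136.0], [259.0, 138.0], [265.0, 206.0], [333.0, 204.0]]
[{"grip": 0, "dp": [-0.004, -0.006, 0.025], "rotation": [0.7, -0.4, -0.3]}, {"grip": 0, "dp": [-0.004, -0.005, 0.025], "rotation": [0.7, -0.4, -0.3]}, {"grip": 0, "dp": [-0.003, -0.006, 0.026], "rotation": [0.7, -0.4, -0.3]}]
```

{"method": "carry_out", "body": {"plan": [{"grip":0,"dp":[-0.003,-0.006,0.01],"rotation":[0.7,-0.4,-0.3]},{"grip":0,"dp":[-0.002,-0.006,0.02],"rotation":[0.7,-0.4,-0.3]},{"grip":0,"dp":[-0.002,-0.002,0.02],"rotation":[0.7,-0.4,-0.3]},{"grip":0,"dp":[-0.001,0,0.01],"rotation":[0,-0.2,0]},{"grip":0,"dp":[0,0,0],"rotation":[0,0,0]}]}}

```text
time_s: 25.22
tool_pos: [0.4954, 0.3281, 0.1499]
tool_rot: [-179.9, 0.5, -0.8]
force: [-0.3, 0.4, -1.2]
grip_width: 0.0867
```

```bash
python3 - <<'E'
from mv import *
from fit import *
st()
b=box(.066,.048,.112)
p=env.camera_params('wrist'); w=np.ascontiguousarray(env.read_camera('wrist')[:,:,::-1]); cv2.imwrite('pics/wb2.png',w)
hsv=cv2.cvtColor(w,cv2.COLOR_BGR2HSV); m=cv2.inRange(hsv,(95,60,25),(125,255,255))
P=proj(p,up(b,0)([.496,.329,0])[4:]); c0=P.mean(0)
k,l,s,c=cv2.connectedComponentsWithStats(m)
i=min(range(1,k),key=lambda i:np.linalg.norm(c[i]-c0)+(1e3 if s[i,4]<500 else 0)); print(s[i],c[i].round(1),'pred',P.round(0).tolist())
q=cv2.findContours((l==i).astype(np.uint8),0,2)[0][0]; r=cv2.boxPoints(cv2.minAreaRect(q)); X=plane(p,r,.112); print(r.round(0).tolist(),X.round(4).tolist(),X.mean(0).round(4)); e=X[1]-X[0]; print(np.degrees(np.arctan2(e[1],e[0])))
h=cv2.approxPolyDP(cv2.convexHull(q),4,True)[:,0]; print(h.tolist(),plane(p,h,.112)[:,:2].round(4).tolist())
E
```

```text
t 25.22 p [0.4954 0.3281 0.1499] rot [-179.9    0.5   -0.8] F [-0.3  0.4 -1.2] w 0.0867 q [  2.  19. -46.  93.  13.  74. -47.]
[ 269  170   88   85 7175] [312.4 211.6] pred [[357.0, 173.0], [267.0, 174.0], [272.0, 255.0], [355.0, 254.0]]
[[269.0, 170.0], [356.0, 170.0], [356.0, 254.0], [269.0, 254.0]] [[0.4645, 0.3651, 0.112], [0.5282, 0.3644, 0.112], [0.5301, 0.2964, 0.112], [0.4607, 0.2971, 0.112]] [0.4959 0.3307 0.112 ]
-0.6651269261865314
[[356, 175], [353, 254], [272, 254], [270, 174], [349, 170]] [[0.5283, 0.3606], [0.5277, 0.2965], [0.4631, 0.297], [0.4651, 0.3621], [0.5231, 0.3644]]
```

Rim centre is (0.496, 0.330) with yaw about -0.6°, and the tool is within 2 mm of it. I'll descend so the fingertips reach about 17 mm below the rim.

{"method": "carry_out", "body": {"plan": [{"grip":0,"dp":[0,-0.001,0.01],"rotation":[0,-0.2,0]},{"grip":0,"dp":[0,0,0.02],"rotation":[0,-0.1,0]},{"grip":0,"dp":[0,0,0.022],"rotation":[0,0,0]},{"grip":0,"dp":[0,0,0.012],"rotation":[0,0,0]},{"grip":0,"dp":[0,0,0.004],"rotation":[0,0,0]},{"grip":0,"dp":[0,0,0],"rotation":[0,0,0]}]}}

```text
time_s: 25.77
tool_pos: [0.5002, 0.3265, 0.0831]
tool_rot: [-179.8, 0.3, -1.3]
force: [0.2, 0.2, 0.8]
grip_width: 0.0871
```

```bash
python3 - <<'E'
from mv import *
st(); rows([.496,.3295,.070],tool(-.6),1)
E
```

```text
t 25.77 p [0.5002 0.3265 0.0831] rot [-179.8    0.3   -1.3] F [0.2 0.2 0.8] w 0.0871 q [  1.  22. -45.  97.  16.  68. -49.]
[{"grip": 0, "dp": [-0.004, -0.003, 0.013], "rotation": [-0.2, 0.3, -0.7]}]
```

{"method": "carry_out", "body": {"plan": [{"grip":0,"dp":[-0.003,-0.002,0.008],"rotation":[-0.2,0.3,-0.5]},{"grip":0,"dp":[-0.002,-0.001,0.004],"rotation":[0,0,-0.2]},{"grip":0,"dp":[0,0,0.001],"rotation":[0,0,0]},{"grip":0,"dp":[0,0,0],"rotation":[0,0,0]}]}}

```text
time_s: 26.1
tool_pos: [0.4962, 0.3312, 0.0717]
tool_rot: [-179.9, -0.2, -0.5]
force: [0.5, -0.1, 0.3]
grip_width: 0.0872
```

```bash
python3 - <<'E'
from mv import *
st(); rows([.496,.3295,.070],tool(-.6),1)
E
```

```text
t 26.1 p [0.4962 0.3312 0.0717] rot [-179.9   -0.2   -0.5] F [ 0.5 -0.1  0.3] w 0.0872 q [  0.  23. -45.  98.  17.  66. -50.]
[{"grip": 0, "dp": [-0.0, 0.002, 0.002], "rotation": [-0.1, -0.2, 0.1]}]
```

{"method": "carry_out", "body": {"plan": [{"grip":0.1,"dp":[0,0.001,0.0015],"rotation":[0,0,0]},{"grip":0.2,"dp":[0,0,0],"rotation":[0,0,0]},{"grip":0.3,"dp":[0,0,0],"rotation":[0,0,0]},{"grip":0.5,"dp":[0,0,0],"rotation":[0,0,0]},{"grip":0.6,"dp":[0,0,0],"rotation":[0,0,0]},{"grip":0.6,"dp":[0,0,0],"rotation":[0,0,0]}], "force": 30}}

```text
time_s: 26.6
tool_pos: [0.4966, 0.331, 0.0718]
tool_rot: [-179.8, -0.3, -0.5]
force: [0.5, -0.0, -1.3]
grip_width: 0.0649
```

{"method": "carry_out", "body": {"plan": [{"grip":1,"dp":[0,0,0],"rotation":[0,0,0]},{"grip":1,"dp":[0,0,0],"rotation":[0,0,0]},{"grip":1,"dp":[0,0,0],"rotation":[0,0,0]}], "force": 50}}

```text
time_s: 26.85
tool_pos: [0.4966, 0.3311, 0.0718]
tool_rot: [-179.8, -0.3, -0.5]
force: [-1.0, 0.7, -0.1]
grip_width: 0.0643
```

```bash
python3 - <<'E'
from mv import *
st()
E
```

```text
t 26.85 p [0.4966 0.3311 0.0718] rot [-179.8   -0.3   -0.5] F [-1.   0.7 -0.1] w 0.0643 q [  0.  23. -45.  98.  17.  66. -50.]
```

{"method": "carry_out", "body": {"plan": [{"grip":1,"dp":[0,0,-0.003],"rotation":[0,0,0]},{"grip":1,"dp":[0,0,-0.006],"rotation":[0,0,0]},{"grip":1,"dp":[0,0,-0.006],"rotation":[0,0,0]},{"grip":1,"dp":[0,0,-0.004],"rotation":[0,0,0]},{"grip":1,"dp":[0,0,0],"rotation":[0,0,0]},{"grip":1,"dp":[0,0,0],"rotation":[0,0,0]}]}}

```text
time_s: 27.35
tool_pos: [0.4952, 0.3292, 0.0904]
tool_rot: [-180.0, -0.1, -0.5]
force: [0.5, 0.1, -3.9]
grip_width: 0.0645
```

```bash
python3 - <<'E'
from mv import *
st(); a=([.497,.331,.235],tool(-.5)); print('lift'); rows(*a,7,grip=1); print('carry'); rows([.626,.040,.235],tool(-6.4),14,start=a,grip=1)
E
```

```text
t 27.35 p [0.4952 0.3292 0.0904] rot [-1.8e+02 -1.0e-01 -5.0e-01] F [ 0.5  0.1 -3.9] w 0.0645 q [  1.  21. -45.  97.  16.  68. -49.]
lift
[{"grip": 1, "dp": [0.0, -0.0, -0.021], "rotation": [-0.0, -0.0, -0.0]}, {"grip": 1, "dp": [0.0, -0.0, -0.021], "rotation": [-0.0, -0.0, -0.0]}, {"grip": 1, "dp": [0.0, -0.0, -0.021], "rotation": [-0.0, -0.0, -0.0]}, {"grip": 1, "dp": [0.0, -0.0, -0.02], "rotation": [-0.0, -0.0, -0.0]}, {"grip": 1, "dp": [0.001, -0.001, -0.021], "rotation": [-0.0, -0.0, -0.0]}, {"grip": 1, "dp": [0.0, -0.0, -0.02], "rotation": [-0.0, -0.0, -0.0]}, {"grip": 1, "dp": [0.001, -0.001, -0.021], "rotation": [-0.0, -0.0, -0.0]}]
carry
[{"grip": 1, "dp": [0.009, 0.021, 0.0], "rotation": [0.0, -0.0, 0.4]}, {"grip": 1, "dp": [0.01, 0.021, 0.0], "rotation": [0.0, -0.0, 0.4]}, {"grip": 1, "dp": [0.01, 0.021, 0.0], "rotation": [0.0, -0.0, 0.4]}, {"grip": 1, "dp": [0.01, 0.02, 0.0], "rotation": [0.0, -0.0, 0.4]}, {"grip": 1, "dp": [0.01, 0.02, 0.0], "rotation": [0.0, -0.0, 0.4]}, {"grip": 1, "dp": [0.01, 0.02, 0.0], "rotation": [0.0, -0.0, 0.4]}, {"grip": 1, "dp": [0.01, 0.02, 0.0], "rotation": [0.0, -0.0, 0.4]}, {"grip": 1, "dp": [0.01, 0.02, 0.0], "rotation": [0.0, -0.0, 0.4]}]
[{"grip": 1, "dp": [0.011, 0.02, 0.0], "rotation": [0.0, -0.0, 0.4]}, {"grip": 1, "dp": [0.011, 0.02, 0.0], "rotation": [0.0, -0.0, 0.4]}, {"grip": 1, "dp": [0.011, 0.02, 0.0], "rotation": [0.0, -0.0, 0.4]}, {"grip": 1, "dp": [0.011, 0.02, 0.0], "rotation": [0.0, -0.0, 0.4]}, {"grip": 1, "dp": [0.011, 0.02, 0.0], "rotation": [0.0, -0.0, 0.4]}, {"grip": 1, "dp": [0.011, 0.02, 0.0], "rotation": [0.0, -0.0, 0.4]}]
```

Blue is held (-3.9 N). Lift and carry, keeping accelerations smooth.

{"method": "carry_out", "body": {"plan": [{"grip":1,"dp":[0,0,-0.01],"rotation":[0,0,0]},{"grip":1,"dp":[0,0,-0.018],"rotation":[0,0,0]},{"grip":1,"dp":[0,0,-0.022],"rotation":[0,0,0]},{"grip":1,"dp":[0,0,-0.022],"rotation":[0,0,0]},{"grip":1,"dp":[0,0,-0.022],"rotation":[0,0,0]},{"grip":1,"dp":[0.001,0,-0.02],"rotation":[0,0,0]},{"grip":1,"dp":[0.003,0.004,-0.013],"rotation":[0,0,0.2]},{"grip":1,"dp":[0.006,0.012,-0.004],"rotation":[0,0,0.3]}]}}

```text
time_s: 28.02
tool_pos: [0.5004, 0.3152, 0.2287]
tool_rot: [-180.0, 0.2, -0.6]
force: [0.3, 1.3, -3.5]
grip_width: 0.0643
```

{"method": "carry_out", "body": {"plan": [{"grip":1,"dp":[0.009,0.019,0],"rotation":[0,0,0.4]},{"grip":1,"dp":[0.01,0.021,0],"rotation":[0,0,0.4]},{"grip":1,"dp":[0.01,0.021,0],"rotation":[0,0,0.4]},{"grip":1,"dp":[0.01,0.021,0],"rotation":[0,0,0.4]},{"grip":1,"dp":[0.01,0.021,0],"rotation":[0,0,0.4]},{"grip":1,"dp":[0.01,0.021,0],"rotation":[0,0,0.4]},{"grip":1,"dp":[0.01,0.021,0],"rotation":[0,0,0.4]},{"grip":1,"dp":[0.01,0.021,0],"rotation":[0,0,0.4]}]}}

```text
time_s: 28.68
tool_pos: [0.5751, 0.1375, 0.2298]
tool_rot: [-180.0, 0.2, -3.6]
force: [0.1, 0.9, -4.0]
grip_width: 0.0645
```

```bash
python3 - <<'E'
from mv import *
st(); rows([.626,.040,.235],tool(-6.4),4,grip=1)
E
```

```text
t 28.68 p [0.5751 0.1375 0.2298] rot [-180.     0.2   -3.6] F [ 0.1  0.9 -4. ] w 0.0645 q [ 18.  14. -41.  87.   9.  82. -26.]
[{"grip": 1, "dp": [0.014, 0.024, -0.001], "rotation": [-0.0, 0.0, 0.7]}, {"grip": 1, "dp": [0.015, 0.023, -0.001], "rotation": [-0.0, 0.0, 0.7]}, {"grip": 1, "dp": [0.015, 0.023, -0.002], "rotation": [-0.0, 0.0, 0.7]}, {"grip": 1, "dp": [0.015, 0.023, -0.001], "rotation": [-0.0, 0.0, 0.7]}]
```

{"method": "carry_out", "body": {"plan": [{"grip":1,"dp":[0.012,0.022,0],"rotation":[0,0,0.6]},{"grip":1,"dp":[0.012,0.022,0],"rotation":[0,0,0.6]},{"grip":1,"dp":[0.012,0.02,0],"rotation":[0,0,0.6]},{"grip":1,"dp":[0.008,0.012,0],"rotation":[0,0,0.4]},{"grip":1,"dp":[0.004,0.006,0],"rotation":[0,0,0.2]},{"grip":1,"dp":[0.001,0.001,0],"rotation":[0,0,0.1]},{"grip":1,"dp":[0,0,0],"rotation":[0,0,0]}]}}

```text
time_s: 29.27
tool_pos: [0.6183, 0.0318, 0.2259]
tool_rot: [179.6, 0.5, -7.1]
force: [-0.4, 0.9, -4.3]
grip_width: 0.0644
```

```bash
python3 - <<'E'
from ov import *
st(); rows([.626,.040,.235],tool(-6.4),1,grip=1)
# white rim in scene/side as numbers: bright rim pixels from the earlier picture (arm clear)
from scipy.optimize import least_squares
from fit import S,D,up
from go import nn
g=[(S,1,(304.3,194.4)),(S,1,(285.6,216.6)),(D,1,(346.2,153.8)),(D,1,(319.3,165)),(D,1,(371.2,166.4)),(D,1,(343.8,178.6))]
nn('white',up(box(.092,.072,.1),.022),g,[[.625,.039,y] for y in (-.15,-.1,0)])
E
```

```text
t 29.27 p [0.6183 0.0318 0.2259] rot [179.6   0.5  -7.1] F [-0.4  0.9 -4.3] w 0.0644 q [ 24.  18. -37.  83.  11.  83. -20.]
[{"grip": 1, "dp": [0.007, -0.009, -0.009], "rotation": [0.4, 0.5, -0.7]}]
white [0.6251 0.039 ] -6.0 [0.1, -0.3, -0.3, 0.1, -0.1, -0.2, 0.0, -0.2, -0.1, -0.2, 0.0, 0.2]
```

{"method": "carry_out", "body": {"plan": [{"grip":1,"dp":[0.006,-0.006,0.002],"rotation":[0.3,-0.3,-0.5]},{"grip":1,"dp":[0.003,-0.003,0.002],"rotation":[0.2,-0.2,-0.2]},{"grip":1,"dp":[0.001,-0.001,0],"rotation":[0,0,0]},{"grip":1,"dp":[0,0,0],"rotation":[0,0,0]}]}}

```text
time_s: 29.6
tool_pos: [0.629, 0.0478, 0.2216]
tool_rot: [-179.6, 1.1, -5.8]
force: [0.3, -0.2, -3.9]
grip_width: 0.0643
```

```bash
python3 - <<'E'
from mv import *
st(); rows([.6255,.040,.215],tool(-6.3),1,grip=1)
E
```

```text
t 29.6 p [0.629  0.0478 0.2216] rot [-179.6    1.1   -5.8] F [ 0.3 -0.2 -3.9] w 0.0643 q [ 22.  20. -37.  81.  11.  84. -20.]
[{"grip": 1, "dp": [-0.003, 0.008, 0.007], "rotation": [-0.4, 1.1, 0.5]}]
```

{"method": "carry_out", "body": {"plan": [{"grip":1,"dp":[-0.002,0.004,0.004],"rotation":[-0.2,0.8,0.3]},{"grip":1,"dp":[-0.001,0.002,0.004],"rotation":[-0.1,0.4,0.1]},{"grip":1,"dp":[0,0,0.003],"rotation":[0,0,0]},{"grip":1,"dp":[0,0,0],"rotation":[0,0,0]}]}}

```text
time_s: 29.93
tool_pos: [0.6246, 0.0472, 0.2101]
tool_rot: [-179.8, -0.1, -5.8]
force: [0.3, 0.2, -4.7]
grip_width: 0.0647
```

```bash
python3 - <<'E'
from mv import *
st(); rows([.6255,.040,.155],tool(-6.3),4,grip=1)
E
```

```text
t 29.93 p [0.6246 0.0472 0.2101] rot [-1.798e+02 -1.000e-01 -5.800e+00] F [ 0.3  0.2 -4.7] w 0.0647 q [ 23.  19. -37.  84.  11.  81. -20.]
[{"grip": 1, "dp": [0.0, 0.002, 0.014], "rotation": [-0.0, -0.0, 0.1]}, {"grip": 1, "dp": [0.001, 0.002, 0.014], "rotation": [-0.0, -0.0, 0.1]}, {"grip": 1, "dp": [0.0, 0.002, 0.014], "rotation": [-0.0, -0.0, 0.1]}, {"grip": 1, "dp": [0.001, 0.001, 0.013], "rotation": [-0.0, -0.0, 0.1]}]
```

{"method": "carry_out", "body": {"plan": [{"grip":1,"dp":[0,0.006,0.004],"rotation":[0,0,0.3]},{"grip":1,"dp":[0,0.003,0.008],"rotation":[0,0,0.2]},{"grip":1,"dp":[0,0.001,0.012],"rotation":[0,0,0]},{"grip":1,"dp":[0,0,0.012],"rotation":[0,0,0]},{"grip":1,"dp":[0,0,0.008],"rotation":[0,0,0]},{"grip":1,"dp":[0,0,0.003],"rotation":[0,0,0]},{"grip":1,"dp":[0,0,0],"rotation":[0,0,0]}]}}

```text
time_s: 30.52
tool_pos: [0.6229, 0.0358, 0.1568]
tool_rot: [-179.8, 0.0, -6.4]
force: [0.5, -0.9, -4.4]
grip_width: 0.0645
```

```bash
python3 - <<'E'
from mv import *
st(); rows([.6255,.040,.125],tool(-6.3),4,grip=1)
E
```

```text
t 30.52 p [0.6229 0.0358 0.1568] rot [-179.8    0.    -6.4] F [ 0.5 -0.9 -4.4] w 0.0645 q [ 23.  20. -36.  89.  12.  75. -21.]
[{"grip": 1, "dp": [0.001, -0.001, 0.008], "rotation": [-0.0, 0.0, -0.0]}, {"grip": 1, "dp": [0.0, -0.001, 0.008], "rotation": [-0.0, 0.0, -0.0]}, {"grip": 1, "dp": [0.001, -0.001, 0.008], "rotation": [-0.0, 0.0, -0.0]}, {"grip": 1, "dp": [0.0, -0.001, 0.008], "rotation": [-0.0, 0.0, -0.0]}]
```

{"method": "carry_out", "body": {"plan": [{"grip":1,"dp":[0.001,-0.002,0.004],"rotation":[0,0,0]},{"grip":1,"dp":[0.001,-0.001,0.007],"rotation":[0,0,0]},{"grip":1,"dp":[0.001,-0.001,0.007],"rotation":[0,0,0]},{"grip":1,"dp":[0,0,0.006],"rotation":[0,0,0]},{"grip":1,"dp":[0,0,0.003],"rotation":[0,0,0]},{"grip":1,"dp":[0,0,0],"rotation":[0,0,0]}]}}

```text
time_s: 31.02
tool_pos: [0.6272, 0.0408, 0.1271]
tool_rot: [-179.8, 0.0, -6.4]
force: [0.7, 0.2, -3.7]
grip_width: 0.0643
```

```bash
python3 - <<'E'
from mv import *
st(); rows([.6255,.040,.112],tool(-6.3),4,grip=1)
E
```

```text
t 31.02 p [0.6272 0.0408 0.1271] rot [-179.8    0.    -6.4] F [ 0.7  0.2 -3.7] w 0.0643 q [ 23.  22. -36.  90.  13.  72. -22.]
[{"grip": 1, "dp": [-0.0, 0.0, 0.004], "rotation": [-0.1, 0.0, -0.0]}, {"grip": 1, "dp": [-0.001, 0.0, 0.004], "rotation": [-0.1, 0.0, -0.0]}, {"grip": 1, "dp": [-0.0, 0.001, 0.004], "rotation": [-0.1, 0.0, -0.0]}, {"grip": 1, "dp": [-0.001, 0.0, 0.003], "rotation": [-0.1, 0.0, -0.0]}]
```

{"method": "carry_out", "body": {"plan": [{"grip":1,"dp":[-0.001,0,0.003],"rotation":[0,0,0]},{"grip":1,"dp":[-0.001,0,0.004],"rotation":[0,0,0]},{"grip":1,"dp":[0,0,0.004],"rotation":[0,0,0]},{"grip":1,"dp":[0,0,0.003],"rotation":[0,0,0]},{"grip":1,"dp":[0,0,0.001],"rotation":[0,0,0]},{"grip":1,"dp":[0,0,0],"rotation":[0,0,0]}]}}

```text
time_s: 31.52
tool_pos: [0.6253, 0.0411, 0.1111]
tool_rot: [-179.8, -0.0, -6.4]
force: [-1.0, 0.1, -4.4]
grip_width: 0.0644
```

{"method": "carry_out", "body": {"plan": [{"grip":1,"dp":[0,0,0.002],"rotation":[0,0,0]},{"grip":1,"dp":[0,0,0.001],"rotation":[0,0,0]},{"grip":1,"dp":[0,0,0],"rotation":[0,0,0]}]}}

```text
time_s: 31.77
tool_pos: [0.6256, 0.041, 0.1081]
tool_rot: [-179.8, -0.1, -6.4]
force: [-0.6, -0.2, -3.5]
grip_width: 0.0644
```

```bash
python3 - <<'E'
from mv import *
st()
E
```

```text
t 31.77 p [0.6256 0.041  0.1081] rot [-1.798e+02 -1.000e-01 -6.400e+00] F [-0.6 -0.2 -3.5] w 0.0644 q [ 23.  22. -36.  92.  13.  70. -22.]
```

Still hanging free about 4 mm above the floor. Finer steps now.

{"method": "carry_out", "body": {"plan": [{"grip":1,"dp":[0,0,0.002],"rotation":[0,0,0]},{"grip":1,"dp":[0,0,0.001],"rotation":[0,0,0]},{"grip":1,"dp":[0,0,0],"rotation":[0,0,0]}]}}

```text
time_s: 32.02
tool_pos: [0.6259, 0.041, 0.1051]
tool_rot: [-179.8, -0.1, -6.4]
force: [-0.4, 0.2, -4.7]
grip_width: 0.0644
```

{"method": "carry_out", "body": {"plan": [{"grip":1,"dp":[0,0,0.001],"rotation":[0,0,0]},{"grip":1,"dp":[0,0,0.001],"rotation":[0,0,0]},{"grip":1,"dp":[0,0,0],"rotation":[0,0,0]}]}}

```text
time_s: 32.27
tool_pos: [0.6262, 0.0414, 0.104]
tool_rot: [-179.8, -0.2, -6.4]
force: [1.7, 0.4, -3.0]
grip_width: 0.0643
```

{"method": "carry_out", "body": {"plan": [{"grip":1,"dp":[0,0,0.001],"rotation":[0,0,0]},{"grip":1,"dp":[0,0,0.001],"rotation":[0,0,0]}]}}

```text
time_s: 32.43
tool_pos: [0.6265, 0.0418, 0.1038]
tool_rot: [-179.8, -0.2, -6.4]
force: [-3.5, -1.2, 5.6]
grip_width: 0.0646
```

Seated: contact (+5.6 N) at exactly the predicted height of 0.1038. I'll release and rise.

{"method": "carry_out", "body": {"plan": [{"grip":0.25,"dp":[0,0,-0.0005],"rotation":[0,0,0]},{"grip":0.2,"dp":[0,0,0],"rotation":[0,0,0]},{"grip":0.15,"dp":[0,0,0],"rotation":[0,0,0]},{"grip":0.1,"dp":[0,0,0],"rotation":[0,0,0]},{"grip":0.08,"dp":[0,0,0],"rotation":[0,0,0]},{"grip":0.08,"dp":[0,0,0],"rotation":[0,0,0]}]}}

```text
time_s: 32.93
tool_pos: [0.6286, 0.0418, 0.1054]
tool_rot: [-179.7, -0.5, -6.4]
force: [1.4, 0.2, 0.4]
grip_width: 0.0788
```

{"method": "carry_out", "body": {"plan": [{"grip":0.08,"dp":[0,0,-0.005],"rotation":[0,0,0]},{"grip":0.08,"dp":[0,0,-0.012],"rotation":[0,0,0]},{"grip":0.08,"dp":[0,0,-0.02],"rotation":[0,0,0]},{"grip":0,"dp":[0,0,-0.03],"rotation":[0,0,0]},{"grip":0,"dp":[0,0,-0.035],"rotation":[0,0,0]},{"grip":0,"dp":[-0.035,0,-0.015],"rotation":[0,0,0]},{"grip":0,"dp":[-0.04,0,0],"rotation":[0,0,0]},{"grip":0,"dp":[-0.02,0,0],"rotation":[0,0,0]}]}}

```text
time_s: 33.6
tool_pos: [0.5353, 0.0523, 0.2312]
tool_rot: [-179.4, -0.6, -6.5]
force: [0.9, 0.4, 0.4]
grip_width: 0.0872
```

```bash
python3 - <<'E'
from ov import *
st()
T=Rn.from_euler('z',-6.3,degrees=True); P=np.array([.6255,.0395,0])
X=[(T.apply(box(.066,.048,.112))+P+[0,0,.032],(255,255,0)),(T.apply(box(.092,.072,.1))+P+[0,0,.022],(0,0,255)),(T.apply(box(.114,.096,.075))+P+[0,0,.012],(0,255,0))]
out=[]
for n,(u,v) in (('scene',(260,150)),('side',(290,110))):
    c=dict(env.camera_params(n)); im=np.ascontiguousarray(env.read_camera(n)[:,:,::-1]); cv2.imwrite(f'pics/end_{n}.png',im)
    big=cv2.resize(im[v:v+115,u:u+100],None,fx=4,fy=4,interpolation=cv2.INTER_CUBIC); raw=big.copy()
    for k in('fx','fy'): c[k]=c[k]*4
    c['cx']=(c['cx']-u+.5)*4-.5; c['cy']=(c['cy']-v+.5)*4-.5
    for B,col in X:
        q=(proj(c,B[4:])*8).round().astype(np.int32); cv2.polylines(big,[q],True,col,1,cv2.LINE_AA,3)
    out.append(big)
d=cv2.absdiff(cv2.imread('pics/scene0.png'),cv2.imread('pics/end_scene.png')).max(2)
full=cv2.imread('pics/end_scene.png')[100:340,180:480]
cv2.imwrite('pics/o4.png',np.hstack(out))
E
```

```text
t 33.6 p [0.5353 0.0523 0.2312] rot [-179.4   -0.6   -6.5] F [0.9 0.4 0.4] w 0.0872 q [ 28.   5. -38.  95.   3.  80. -17.]
```

View pics/o4.png

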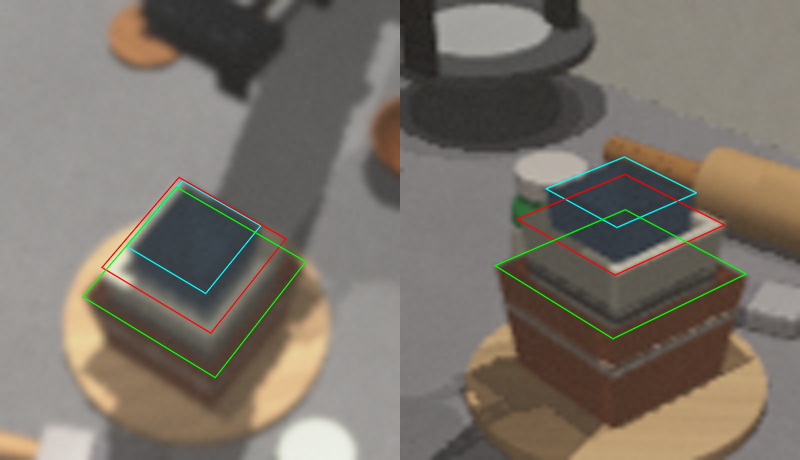

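The three rims lie on their fully seated outlines (cyan, red and green) in both views, and the gripper is clear. I'll let the arm settle and hand in.

{"method": "carry_out", "body": {"plan": [{"grip":0,"dp":[0,0,-0.01],"rotation":[0,0,0]},{"grip":0,"dp":[0,0,0],"rotation":[0,0,0]},{"grip":0,"dp":[0,0,0],"rotation":[0,0,0]},{"grip":0,"dp":[0,0,0],"rotation":[0,0,0]}]}}

```text
time_s: 34.03
tool_pos: [0.5379, 0.0516, 0.2459]
tool_rot: [-179.5, -1.0, -6.5]
force: [-0.7, 0.5, -0.1]
grip_width: 0.087
```

```bash
python3 - <<'E'
from mv import *
st(); print(env.sign_off())
E
```

```text
t 34.03 p [0.5379 0.0516 0.2459] rot [-179.5   -1.    -6.5] F [-0.7  0.5 -0.1] w 0.087 q [ 28.   5. -38.  94.   3.  81. -17.]
the job is handed in; nothing more can be done
None
```

The three pots are nested on the bat, and I handed the job in at about 34 s of the 72 s allowed.

- **White pot:** I pinched it by one wall and set it in the terracotta pot. Contact came within 1 mm of the predicted seat height.
- **Blue pot:** I took the one of the right size, turned it upright and stood it on the table. I then gripped it again across the rim and lowered it into the white pot, with contact at the predicted seat height (about 6 N on the wrist).

**Last checks:** In the final scene and side views all three rims lay on the outlines computed for full seating, at about (0.6255, 0.0395). The gripper was open and clear.

**What disagreed:**
- **Missed grasps:** The first two grasps of the white pot missed. I lifted before the fingers had closed the first time. The second time the fingertips turned out to sit about 20 mm or more behind the reported tool point. The pot did not move visibly, and I corrected for the offset afterwards.
- **Not measured:** I did not measure the jars, vase, bowl, rib and brush again at the end. No unexpected contact forces showed, and the ones visible in the later views looked undisturbed.

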